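Fish the battery packs from the pen pots and clamp them in the charger

TASK

Put every battery pack on charge: fish out the small ones standing at the bottom of the deep pen pots, take the big yellow one from the desk, and stand each upright in its own bay of the charger, any bay, with its gold contacts turned to the contact wall, then slide that bay's jaw shut until it presses the pack home against the wall. When all of them are clamped, and not before, push the charger's switch over to on. Leave the mug, glasses case, paperweight and stapler where they are.

Things in the scene. Friction and masses are not known exactly. Their poses are not given: they have to be found in the camera images.
- pack_blue: A blue-banded battery pack, black plastic block with a blue band: 22 mm thick (its x) x 38 mm wide (its y) x 56 mm tall (its z), 85 g. Origin at the centre of its underside. Gold contacts low on its +x face; the top has a gold edge strip on that side. If present it stands upright at the bottom of a pot.
- pack_red: A red-banded battery pack, black plastic block with a red band: 22 mm thick (its x) x 38 mm wide (its y) x 56 mm tall (its z), 85 g. Origin at the centre of its underside. Gold contacts low on its +x face; the top has a gold edge strip on that side. If present it stands upright at the bottom of a pot.
- pack_green: A green-banded battery pack, black plastic block with a green band: 22 mm thick (its x) x 38 mm wide (its y) x 56 mm tall (its z), 85 g. Origin at the centre of its underside. Gold contacts low on its +x face; the top has a gold edge strip on that side. If present it stands upright at the bottom of a pot.
- pack_big: The larger yellow-banded battery pack, always present, standing upright on the open desk at the start: 36 mm thick (its x) x 38 mm wide (its y) x 42 mm tall (its z), 140 g. Origin at the centre of its underside. Gold contacts low on its +x face, gold edge strip on the top along that side.
- pot0: Dark brown round leather pen pot with two gold rings, slightly flared, fixed to the desk: 84 mm tall; clear inside width 80 mm at its floor, 94 mm at the rim (103 mm outside); floor 6 mm thick. Origin at the centre of its underside. It may be empty.
- pot1: Dark brown round leather pen pot with two gold rings, slightly flared, fixed to the desk: 84 mm tall; clear inside width 80 mm at its floor, 94 mm at the rim (103 mm outside); floor 6 mm thick. Origin at the centre of its underside. It may be empty.
- pot2: Dark brown round leather pen pot with two gold rings, slightly flared, fixed to the desk: 84 mm tall; clear inside width 80 mm at its floor, 94 mm at the rim (103 mm outside); floor 6 mm thick. Origin at the centre of its underside. It may be empty.
- charger: Grey four-bay clamp charger, fixed. Origin under the centre of its base plate (170 mm along x, 258 along y); the bay floor is 18 mm up. +x points from the jaws to the black contact wall: 16 mm high above the bay floor, face 45 mm from the origin. Bays lie side by side along y, pitch 60 mm, 42 mm wide between ribs 16 mm high. The switch wing stands out at -y (to 192 mm).
- bay0 (a point): Bay 0 (leftmost, at +y): point on the bay floor, mid-width, at the face of the contact wall; axes as the charger's. A clamped pack's gold-contact face stands on this point, its body on the -x side. The bay's sprung brass contacts stand 5 mm proud of the wall here and yield (0.4 to 2.4 N) until the pack meets the wall.
- jaw0: Jaw of bay 0: origin on the bay floor at its black rubber pad's face (38 wide, 16 mm high), axes as the charger's. The jaw slides along charger x: pad to wall 12 to 56 mm clear (starts at 28 to 56). Orange thumb tab: middle 48 mm behind the face, 12 mm thick (x), 26 wide (y), top 36 mm above the bay floor, free from 8 mm up. It takes 4 N to slide either way and stays where it is left.
- bay1 (a point): Bay 1 (second from the left): point on the bay floor, mid-width, at the face of the contact wall; axes as the charger's. A clamped pack's gold-contact face stands on this point, its body on the -x side. The bay's sprung brass contacts stand 5 mm proud of the wall here and yield (0.4 to 2.4 N) until the pack meets the wall.
- jaw1: Jaw of bay 1: origin on the bay floor at its black rubber pad's face (38 wide, 16 mm high), axes as the charger's. The jaw slides along charger x: pad to wall 12 to 56 mm clear (starts at 28 to 56). Orange thumb tab: middle 48 mm behind the face, 12 mm thick (x), 26 wide (y), top 36 mm above the bay floor, free from 8 mm up. It takes 4 N to slide either way and stays where it is left.
- bay2 (a point): Bay 2 (third from the left): point on the bay floor, mid-width, at the face of the contact wall; axes as the charger's. A clamped pack's gold-contact face stands on this point, its body on the -x side. The bay's sprung brass contacts stand 5 mm proud of the wall here and yield (0.4 to 2.4 N) until the pack meets the wall.
- jaw2: Jaw of bay 2: origin on the bay floor at its black rubber pad's face (38 wide, 16 mm high), axes as the charger's. The jaw slides along charger x: pad to wall 12 to 56 mm clear (starts at 28 to 56). Orange thumb tab: middle 48 mm behind the face, 12 mm thick (x), 26 wide (y), top 36 mm above the bay floor, free from 8 mm up. It takes 4 N to slide either way and stays where it is left.
- bay3 (a point): Bay 3 (rightmost, at -y): point on the bay floor, mid-width, at the face of the contact wall; axes as the charger's. A clamped pack's gold-contact face stands on this point, its body on the -x side. The bay's sprung brass contacts stand 5 mm proud of the wall here and yield (0.4 to 2.4 N) until the pack meets the wall.
- jaw3: Jaw of bay 3: origin on the bay floor at its black rubber pad's face (38 wide, 16 mm high), axes as the charger's. The jaw slides along charger x: pad to wall 12 to 56 mm clear (starts at 28 to 56). Orange thumb tab: middle 48 mm behind the face, 12 mm thick (x), 26 wide (y), top 36 mm above the bay floor, free from 8 mm up. It takes 4 N to slide either way and stays where it is left.
- power (a joint): Toggle switch on the wing of the charger: 0 = off (leaning to the charger's -x), 0.9 rad = on (leaning to +x). Needs about 1.5 N at the ball, stays where it is put. The block it stands on is 34 mm high above the desk.
- power_tip (a point): Centre of the red ball (24 mm across) at the end of the switch lever, 45 mm from its pivot; at off it stands about 72 mm above the desk.
- mug: White mug, 80 mm wide, 92 mm tall, handle on its +y side; origin under its centre. A bystander.
- glasses_case: Dark blue glasses case, 65 x 160 x 34 mm, origin under its centre. A bystander.
- paperweight: Green glass dome paperweight, 72 mm wide, 43 mm tall, origin under its centre. A bystander.
- stapler: Black desk stapler, 135 mm along its x, 34 mm wide, 44 mm tall, origin under its centre. A bystander.

How it is judged:
By the outcome, as a careful person would: the job done as asked, in the order asked, and still so for the second after the job is handed in, with the robot touching nothing.
Of pack_blue, pack_red, pack_green only 2 to 3 are there at a start; the rules pass over those that are not, and their reading is None.
At some moment in a run one of pack_big may be knocked a few centimetres aside while the robot is not near it.
It also fails if it takes over 210 s, if anything falls off the work surface, if the arm or the gripper's body presses on something with over 40 N, if the wrist force passes 120 N, or if a joint passes its speed limit or range.

ROBOT

A 6-joint arm with a two-finger parallel gripper is mounted at the origin on the work surface. World frame = base frame: x ahead of the robot, y to its left, z up, the work surface at z = 0. Lengths are in m, angles in rad, forces in N, time in s.
With the tool pointing down it reaches from about 0.4 to 0.825 m from the base axis. Payload 7 kg.
Tool frame: the origin (TCP) lies on the mounting face of the last link; the fingertips stand 178 mm ahead of it and the grasp point (between the pads) lies 159 mm ahead of it; z points along the fingers, y is the direction in which the jaws open and shut (so a half turn about z gives the same grasp; the last joint's range is limited). The gripper opens to 88 mm and grips with 3 to 60 N. Pads are 19 mm wide; open, the fingers measure 130 mm over their backs; the gripper's body (78 mm by 193 mm) begins 47 mm behind the grasp point.
Start: joints at [-1.014, 0.359, 0.012, 0, -1.224, -0.288], TCP at [0.179, -0.651, 0.405] pointing down, gripper open.
Joint ranges: [-3.07, 3.07], [-1.43, 2.12], [-1.02, 1.25], [-3.03, 1.67], [-3.05, -0], [-3.03, 3.03]. Speed limits (rad/s): [2.39, 2.39, 3.01, 3.14, 3.14, 3.14].

INTERFACE

Orientations are given as [roll, pitch, yaw] about the fixed x, y, z axes, in that order (R = Rz(yaw) Ry(pitch) Rx(roll)).
In Python, from station import * gives the robot as it stands.
- The arm moves only by the tool arm_command, never from a script. Its argument "targets" is a list of rows, each a list of 3 entries, a list of its own where there are three numbers: the turn, a rotation vector about the world's x, y, z in rad, then the shift along the world's x, y, z in mm, then the closure, from 0 (fully open) to 1 (shut). In form: [[[wx, wy, wz], [tx, ty, tz], fingers], ...]. A call has 1 to 8 rows; each row shifts and turns the commanded pose from where the row before left it; what a row does not reach is not made up. A row lasts 1/10 s, in which the tool goes at most 50 mm and 8.59 degrees, less where a joint would pass 70% of its speed; a pose out of reach is approached as far as the arm can. A call with a gripper value outside its range is refused whole. The fingers move at their own pace and stop on an object; "squeeze" is the grip in N (left out, the last holds). Time passes only in rows, so rows that do not move let the fingers close. It gives the time, the measured TCP pose, the force and the opening at its end, in the units of the state.
- get_state(): the state, without advancing time (a new reading comes with each control period).
- grab_frame(name): name is "scene" or "top" or "wrist"; returns (picture, depth): 400x640x3 uint8, red, green, blue; 400x640 float32, m along the optical axis (not along the pixel's ray), 0 where there is no reading.
- camera_params(name): a dict with "mtx" (3x3 intrinsics, pixels), "k1" (the pictures are not rectified: a ray, as slopes to the right and down, at radius r is drawn at 1 + k1 r^2 times it, then the intrinsics apply), "eye" and "orientation" of the camera in the world. Camera axes: x right, y down, z forward; pixel columns grow to the right and rows downward; lengths in m; the calibration is good to about 2 mm. A picture is of the moment at which its call begins: read the wrist's pose just before it. camera_params takes no time and is no camera call; for the wrist camera it gives the pose at the moment of the call.
- job_done(): hands the job in, once; it reports no verdict.
The state is a dict: "t": time; "q": joint angles; "qd": joint speeds; "joint_efforts": joint torques, N m; "eef_pos": TCP position; "ee_rot": TCP orientation; "force": force on the tool from outside, world axes, zero at the start; "moment": the same for the moment, N m; "width": finger opening in m.
Only numpy, scipy, OpenCV 4.12 (cv2) and the standard library are available. Lean on these libraries where they do the work, as an engineer would, in place of code of your own. Each camera call takes 0.05 s, during which the arm holds its last target.

## Working session

There is one attempt and no reset: what is moved stays moved. The work goes in short steps, Python scripts to look and compute and a tool call to move; the robot and the scene stay as the last step left them, time stands still between calls to the robot, and variables do not carry over. Pictures are saved under pics/ and viewed, and the job is handed in when it is done.

Besides the shell and the picture viewer there is one more tool, called after "Request:" by a JSON object that holds its "method" and its "body". arm_command: Moves the arm, as the interface text tells. Its arguments: {"type":"object","properties":{"targets":{"type":"array"},"squeeze":{"type":"number"}},"required":["targets"]}

```bash
ls; mkdir -p pics
python3 - <<'E'
from station import *
import cv2
print(get_state())
for n in ["scene","top"]:
    im,d=grab_frame(n); cv2.imwrite(f"pics/{n}0.png",im[:,:,::-1]); import numpy as np; np.save(f"pics/{n}0.npy",d); np.save(f"pics/{n}0i.npy",im)
for n in ["scene","top","wrist"]: print(camera_params(n))
E
```

```text
pics
{'t': 0.0, 'q': array([-1.01389153e+00,  3.59365095e-01,  1.10377475e-02, -3.69267844e-04,
       -1.22407809e+00, -2.88109314e-01]), 'qd': array([-0.00092379, -0.00155088, -0.00121818, -0.00040586, -0.00130183,
       -0.00133553]), 'joint_efforts': array([-5.86418191e-04, -5.82717741e+01,  2.93056029e+01,  6.99729234e+00,
        6.87827225e-03, -1.08739914e-04]), 'eef_pos': array([ 0.17921112, -0.65056229,  0.4037239 ]), 'ee_rot': array([ 3.13995123e+00, -1.24432173e-04, -2.87292283e+00]), 'force': array([-0.39138991,  0.42309041,  0.72561159]), 'moment': array([-0.00762427, -0.01078131, -0.05477862]), 'width': 0.0875891528404351}
{'mtx': array([[361.8996331 ,   0.        , 321.4076104 ],
       [  0.        , 361.8996331 , 197.23214487],
       [  0.        ,   0.        ,   1.        ]]), 'k1': -0.011430688012470724, 'eye': array([0.95232524, 0.17275895, 0.85841697]), 'orientation': array([-2.59393963, -0.00914036,  2.00320378])}
{'mtx': array([[364.48286169,   0.        , 316.97361342],
       [  0.        , 364.48286169, 203.45544709],
       [  0.        ,   0.        ,   1.        ]]), 'k1': 0.012736073062698208, 'eye': array([ 0.36937118, -0.03623991,  1.16099325]), 'orientation': array([-2.98595012,  0.03119192, -1.55726939])}
{'mtx': array([[283.33122842,   0.        , 321.03601518],
       [  0.        , 283.33122842, 199.53193102],
       [  0.        ,   0.        ,   1.        ]]), 'k1': -0.041147420619473775, 'eye': array([ 0.1034722 , -0.67143927,  0.38319402]), 'orientation': array([ 2.84116218e+00, -1.25116216e-03,  1.84037473e+00])}
```

View pics/top0.png

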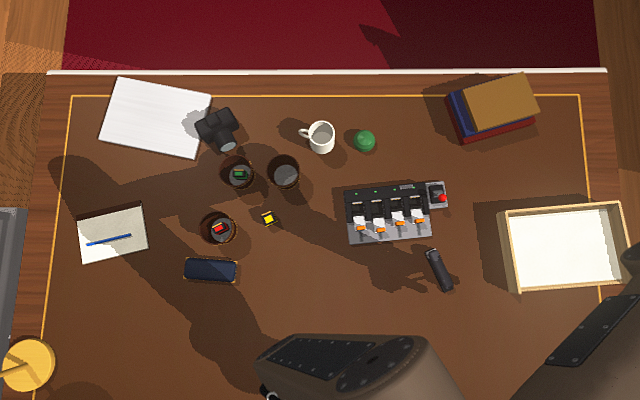

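View pics/scene0.png

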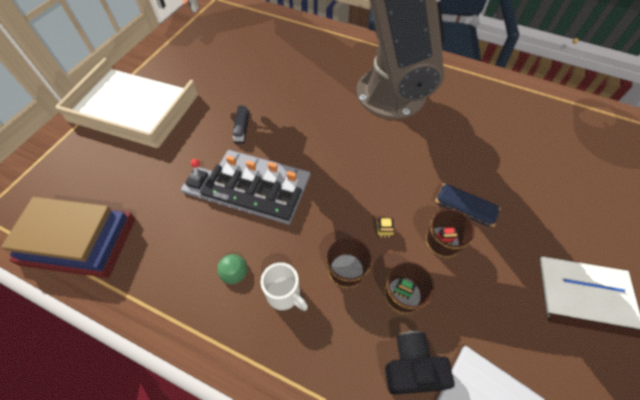

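Red and green are present (top: red about (219,230), green about (239,174)) and the pot at (284,171) is empty. Big is at (269,218) and the charger around (390,212). Next I'll write the helpers and enlarge these areas.

```bash
cat > h.py <<'E'
import numpy as np, cv2
from scipy.spatial.transform import Rotation as Ro
def RR(o): return Ro.from_euler('xyz',o).as_matrix()
def ray(c,px):
    px=np.atleast_2d(np.asarray(px,float)); K=c['mtx']
    xd=(px-[K[0,2],K[1,2]])/[K[0,0],K[1,1]]
    x=xd.copy()
    for _ in range(8): x=xd/(1+c['k1']*(x**2).sum(1,keepdims=True))
    return np.c_[x,np.ones(len(x))]
def plane(c,px,z):
    d=ray(c,px)@RR(c['orientation']).T; e=c['eye']
    return e+d*((z-e[2])/d[:,2])[:,None]
def pts(c,px,dep):
    return c['eye']+(ray(c,px)*np.asarray(dep).reshape(-1,1))@RR(c['orientation']).T
def proj(c,P):
    p=(np.atleast_2d(P)-c['eye'])@RR(c['orientation']); x=p[:,:2]/p[:,2:]
    x=x*(1+c['k1']*(x**2).sum(1,keepdims=True)); K=c['mtx']
    return x*[K[0,0],K[1,1]]+[K[0,2],K[1,2]]
def crop(im,x0,y0,x1,y1,s,fn):
    cv2.imwrite(fn,cv2.resize(im[y0:y1,x0:x1,::-1],None,fx=s,fy=s,interpolation=cv2.INTER_CUBIC))
E
python3 - <<'E'
from h import *
im=np.load('pics/top0i.npy')
crop(im,190,140,320,250,6,'pics/c1.png'); crop(im,335,170,455,250,6,'pics/c2.png')
E
```

```text
(no output)
```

View pics/c1.png

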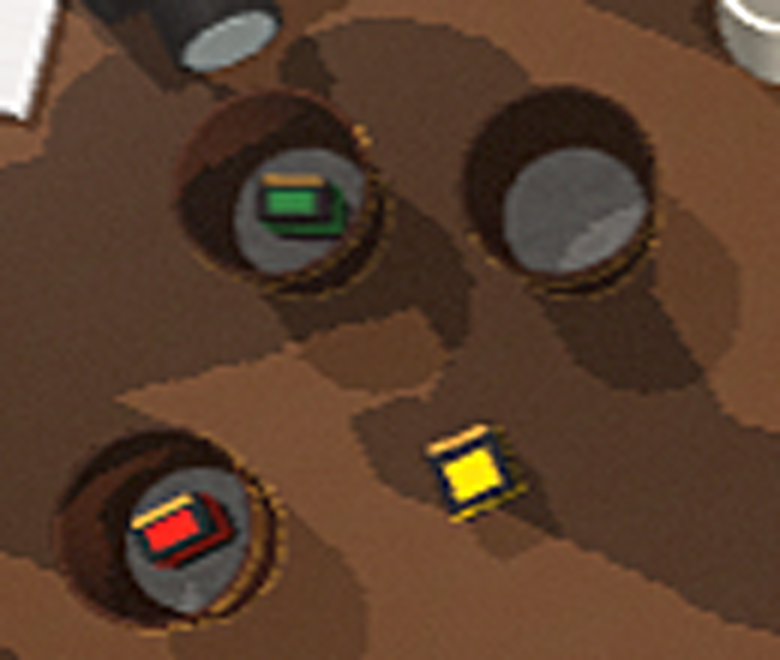

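View pics/c2.png

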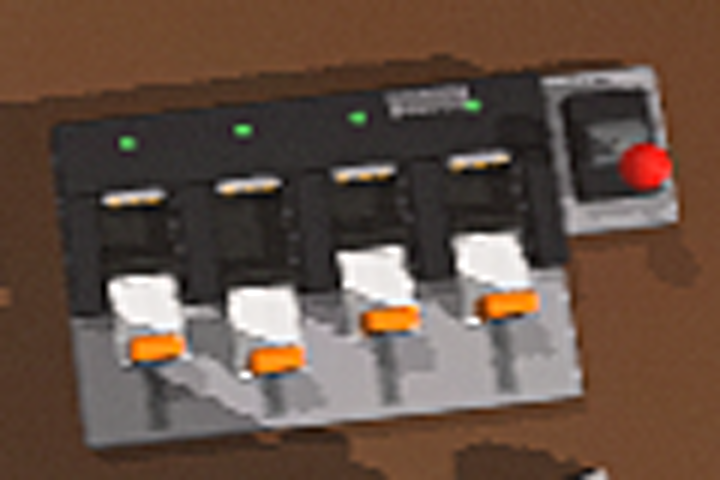

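```bash
cat > m0.py <<'E'
from h import *
from station import camera_params
c=camera_params('top'); im=np.load('pics/top0i.npy'); D=np.load('pics/top0.npy')
o=np.array([335,170]);
def g(l,o,z): return plane(c,np.array(l)/6.+np.array(o)-0.42,z)
def dp(l,o):
    p=np.array(l)/6.+np.array(o)-.42; i=np.round(p).astype(int); return pts(c,p,D[i[:,1],i[:,0]])
np.set_printoptions(precision=4,suppress=True)
print('corners',g([(88,445),(582,392)],o,.018), dp([(95,435),(575,385)],o))
print('black TL, TR',g([(52,128),(545,75)],o,.034), dp([(60,140),(535,85)],o))
print('leds',dp([(127,143),(243,130),(358,118),(474,105)],o))
print('leds',g([(127,143),(243,130),(358,118),(474,105)],o,.034))
print('brass',g([(132,198),(248,186),(364,174),(480,160)],o,.028), dp([(132,198),(248,186),(364,174),(480,160)],o))
print('tabs',g([(157,348),(276,359),(390,320),(508,304)],o,.054),dp([(157,348),(276,359),(390,320),(508,304)],o))
print('ball',dp([(646,166)],o),g([(646,166)],o,.072))
o=(190,140)
print('big',g([(428,447),(487,424),(517,490),(455,520)],o,.042)) 
print('big gold',g([(430,449),(486,430)],o,.042),g([(472,475)],o,.042), dp([(472,475)],o))
print('green',g([(293,203)],o,.062),dp([(293,203)],o),'gold',g([(262,180),(322,181)],o,.062))
print('red',g([(172,529)],o,.062),dp([(172,529)],o),'gold',g([(136,516),(190,497)],o,.062))
# pots rims circle
E
python3 m0.py
```

```text
corners [[ 0.4223 -0.1004  0.018 ]
 [ 0.4527 -0.3548  0.018 ]] [[ 0.4272 -0.1036  0.0237]
 [ 0.4562 -0.3511  0.0191]]
black TL, TR [[ 0.5864 -0.0807  0.034 ]
 [ 0.6164 -0.337   0.034 ]] [[ 0.58   -0.0849  0.0344]
 [ 0.6107 -0.3313  0.0355]]
leds [[ 0.5786 -0.1198  0.0347]
 [ 0.585  -0.1795  0.0396]
 [ 0.5919 -0.239   0.0388]
 [ 0.5999 -0.2996  0.0355]]
leds [[ 0.5787 -0.1198  0.034 ]
 [ 0.5861 -0.1802  0.034 ]
 [ 0.5929 -0.2399  0.034 ]
 [ 0.6002 -0.3     0.034 ]]
brass [[ 0.5506 -0.1228  0.028 ]
 [ 0.5575 -0.1832  0.028 ]
 [ 0.5643 -0.2435  0.028 ]
 [ 0.5722 -0.3037  0.028 ]] [[ 0.5501 -0.1225  0.0314]
 [ 0.5566 -0.1825  0.0333]
 [ 0.5631 -0.2422  0.0352]
 [ 0.5709 -0.302   0.0353]]
tabs [[ 0.4698 -0.1331  0.054 ]
 [ 0.4649 -0.1929  0.054 ]
 [ 0.4852 -0.2503  0.054 ]
 [ 0.494  -0.3095  0.054 ]] [[ 0.4693 -0.1327  0.0588]
 [ 0.4649 -0.1929  0.0538]
 [ 0.485  -0.2498  0.0563]
 [ 0.4934 -0.3082  0.059 ]]
ball [[ 0.5597 -0.3713  0.0848]] [[ 0.5619 -0.3753  0.072 ]]
big [[0.5096 0.175  0.042 ]
 [0.5219 0.1447 0.042 ]
 [0.4877 0.128  0.042 ]
 [0.4719 0.1596 0.042 ]]
big gold [[0.5086 0.1739 0.042 ]
 [0.5188 0.1451 0.042 ]] [[0.4953 0.1516 0.042 ]] [[0.4951 0.1513 0.0435]]
green [[0.634  0.2463 0.062 ]] [[0.6335 0.2458 0.0639]] gold [[0.6461 0.2631 0.062 ]
 [0.6458 0.2317 0.062 ]]
red [[0.464  0.3001 0.062 ]] [[0.464  0.3002 0.0616]] gold [[0.4704 0.3189 0.062 ]
 [0.4804 0.2918 0.062 ]]
```

```bash
cat > m1.py <<'E'
from h import *
from station import camera_params
from scipy.optimize import least_squares
np.set_printoptions(precision=4,suppress=True)
for n in ['top','scene']:
    c=camera_params(n); D=np.load(f'pics/{n}0.npy')
    v,u=np.mgrid[0:400,0:640]; P=pts(c,np.c_[u.ravel(),v.ravel()],D.ravel()); P=P[D.ravel()>0]
    for nm,x,y in [('red',.464,.300),('green',.634,.246),('empty',.64,.12)]:
        s=P[(abs(P[:,2]-.083)<.004)&(np.hypot(P[:,0]-x,P[:,1]-y)<.075)]
        f=lambda p:np.hypot(s[:,0]-p[0],s[:,1]-p[1])-.049
        r=least_squares(f,[x,y],loss='soft_l1',f_scale=.002); print(n,nm,r.x,len(s),np.abs(r.fun).mean())
E
python3 m1.py
```

```text
top red [0.4628 0.302 ] 168 0.0012887897232372273
top green [0.6386 0.2528] 172 0.0014610943559429238
top empty [0.6395 0.1071] 159 0.001412932832978201
scene red [0.4645 0.3016] 306 0.0012772107496763485
scene green [0.6406 0.2519] 341 0.0012974818020177255
scene empty [0.6415 0.1055] 312 0.0013021568158139523
```

Run:
```python
from h import *
from station import camera_params
np.set_printoptions(precision=3,suppress=True)
c=camera_params('top'); D=np.load('pics/top0.npy')
for x0,y0,x1,y1 in [(195,105,242,153),(298,118,338,155)]:
    v,u=np.mgrid[y0:y1,x0:x1]; P=pts(c,np.c_[u.ravel(),v.ravel()],D[y0:y1,x0:x1].ravel())
    s=P[P[:,2]>.03]; print(s.min(0),s.max(0)); s=P[P[:,2]>.07]; print(s.min(0) if len(s) else 0,s.max(0) if len(s) else 0)
```

```text
[ 0.369 -0.036  0.03 ] [0.848 0.389 1.161]
[ 0.369 -0.036  0.07 ] [0.848 0.389 1.161]
[ 0.369 -0.047  0.03 ] [0.795 0.064 1.161]
[ 0.369 -0.047  0.07 ] [0.795 0.056 1.161]
```

Run:
```python
from h import *
from station import camera_params
np.set_printoptions(precision=3,suppress=True)
c=camera_params('top'); D=np.load('pics/top0.npy')
for x0,y0,x1,y1 in [(195,105,242,153),(298,118,338,155)]:
    v,u=np.mgrid[y0:y1,x0:x1]; P=pts(c,np.c_[u.ravel(),v.ravel()],D[y0:y1,x0:x1].ravel())
    for t in (.03,.07,.09):
        s=P[(P[:,2]>t)&(P[:,2]<.5)]; print(t,len(s))
        if len(s):print(s.min(0),s.max(0))
```

```text
0.03 1194
[0.713 0.266 0.03 ] [0.848 0.389 0.1  ]
0.07 665
[0.729 0.266 0.07 ] [0.848 0.389 0.1  ]
0.09 145
[0.776 0.309 0.09 ] [0.822 0.354 0.1  ]
0.03 457
[ 0.715 -0.047  0.03 ] [0.795 0.064 0.099]
0.07 242
[ 0.715 -0.047  0.07 ] [0.795 0.056 0.099]
0.09 103
[ 0.716 -0.047  0.09 ] [0.794 0.03  0.099]
```

Request:
{"method": "arm_command", "body": {"targets": [[[0, 0, 0.0825], [15.5, 40, 0], 0], [[0, 0, 0.0825], [15.5, 40, 0], 0], [[0, 0, 0.0825], [15.5, 40, 0], 0], [[0, 0, 0.0825], [15.5, 40, 0], 0], [[0, 0, 0.0825], [15.5, 40, 0], 0], [[0, 0, 0.0825], [15.5, 40, 0], 0], [[0, 0, 0.0825], [15.5, 40, 0], 0], [[0, 0, 0.0825], [15.5, 40, 0], 0]]}}

```text
t: 0.9
eef_pos: [0.3033, -0.3291, 0.4045]
ee_rot: [3.141, 0.0, -2.21]
force: [1.3, -0.4, 0.7]
width: 0.0879
```

Request:
{"method": "arm_command", "body": {"targets": [[[0, 0, 0.0825], [15.5, 40, 0], 0], [[0, 0, 0.0825], [15.5, 40, 0], 0], [[0, 0, 0.0825], [15.5, 40, 0], 0], [[0, 0, 0.0825], [15.5, 40, 0], 0], [[0, 0, 0.0825], [15.5, 40, 0], 0], [[0, 0, 0.0825], [15.5, 40, 0], 0], [[0, 0, 0.0825], [15.5, 40, 0], 0], [[0, 0, 0.0825], [15.5, 40, 0], 0]]}}

```text
t: 1.7
eef_pos: [0.4272, -0.009, 0.4048]
ee_rot: [-3.141, 0.0, -1.549]
force: [1.6, 0.2, -0.5]
width: 0.0877
```

Request:
{"method": "arm_command", "body": {"targets": [[[0, 0, 0.0825], [15.5, 40, -20], 0], [[0, 0, 0.0825], [15.5, 40, -20], 0], [[0, 0, 0.0825], [15.5, 40, -20], 0], [[0, 0, 0.0825], [15.5, 40, -20], 0], [[0, 0, 0], [0, 0, 0], 0], [[0, 0, 0], [0, 0, 0], 0]]}}

```text
t: 2.3
eef_pos: [0.4891, 0.15, 0.3234]
ee_rot: [3.139, -0.001, -1.222]
force: [-1.1, 0.1, -0.7]
width: 0.0875
```

```bash
cat > look.py <<'E'
import sys
from h import *
from station import *
def look(tag,n='wrist'):
    s=get_state(); c=camera_params(n); im,d=grab_frame(n)
    cv2.imwrite(f'pics/{tag}.png',im[:,:,::-1]); np.savez(f'pics/{tag}.npz',im=im,d=d,**c)
    np.set_printoptions(precision=4,suppress=True)
    print(s['t'],s['eef_pos'],s['ee_rot'],s['force'],s['width'])
if __name__=='__main__': look(*sys.argv[1:])
E
python3 look.py w1; python3 look.py t1 top
```

```text
2.3 [0.4891 0.15   0.3234] [ 3.1387 -0.0009 -1.2218] [-1.0933  0.0913 -0.7074] 0.08750009555319782
2.35 [0.489  0.1493 0.3242] [ 3.14   -0.0005 -1.2228] [-0.1847 -0.2128  0.0572] 0.08798475973374593
```

View pics/w1.png

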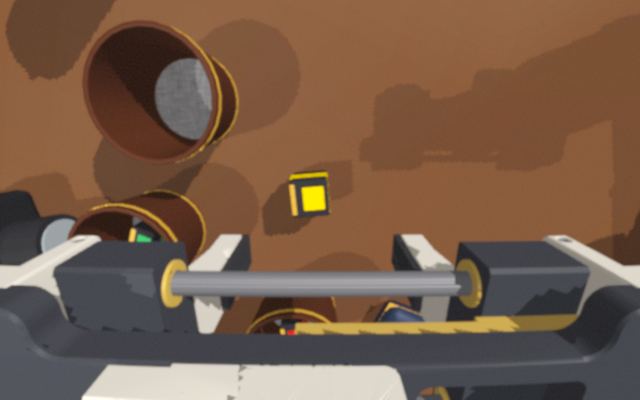

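Run:
```python
from h import *
a=np.load('pics/w1.npz'); crop(a['im'],270,160,350,230,8,'pics/c3.png')
```

```text
(no output)
```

View pics/c3.png

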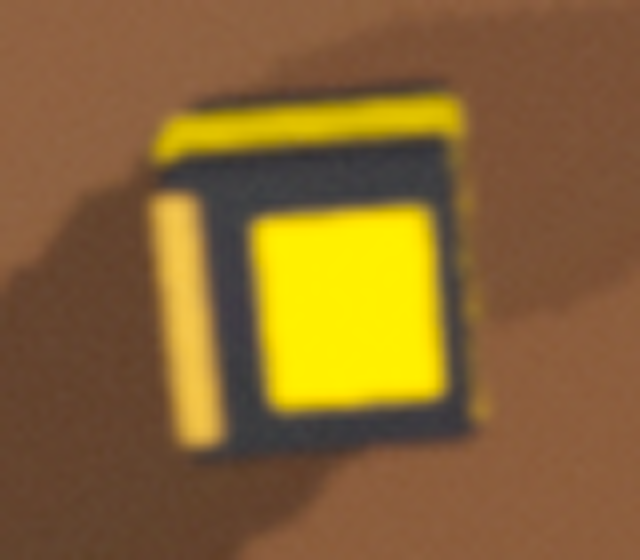

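```bash
cat > box.py <<'E'
from h import *
import sys
np.set_printoptions(precision=4,suppress=True)
def cam(tag):
    a=np.load(f'pics/{tag}.npz'); return dict(mtx=a['mtx'],k1=float(a['k1']),eye=a['eye'],orientation=a['orientation'])
def box(tag,c4,o,s,z):
    "c4 corners: far gold(+x,+y),(+x,-y),(-x,-y),(-x,+y)"
    px=(np.array(c4,float)+.5)/s-.5+np.array(o); P=plane(cam(tag),px,z)
    ex=P[[0,1]].mean(0)-P[[2,3]].mean(0); ey=P[[0,3]].mean(0)-P[[1,2]].mean(0)
    print(P[:,:2],'ctr',P.mean(0),'dims',np.linalg.norm(ex),np.linalg.norm(ey),'yawx',np.arctan2(ex[1],ex[0]),'yawy',np.arctan2(-ey[0],ey[1]))
E
python3 - <<'E'
from box import *
box('w1',[(182,458),(149,188),(450,138),(478,435)],(270,160),8,.042)
E
```

```text
[[0.5105 0.1766]
 [0.5249 0.1456]
 [0.4935 0.1277]
 [0.4773 0.1614]] ctr [0.5015 0.1528 0.042 ] dims 0.03624087707803648 0.03577229830833758 yawx 0.47397659973894796 yawy 0.44085884748152054
```

Request:
{"method": "arm_command", "body": {"targets": [[[0, 0, 0.05], [6, 1.5, -20], 0], [[0, 0, 0.05], [5, 1.5, -30], 0], [[0, 0, 0], [0, 0, -30], 0], [[0, 0, 0], [0, 0, -26], 0], [[0, 0, 0], [0, 0, -15], 0], [[0, 0, 0], [0, 0, -5], 0], [[0, 0, 0], [0, 0, 0], 0], [[0, 0, 0], [0, 0, 0], 0]]}}

```text
t: 3.2
eef_pos: [0.5006, 0.1521, 0.1999]
ee_rot: [-3.14, 0.0, -1.123]
force: [0.4, 0.6, 0.5]
width: 0.0876
```

```bash
python3 look.py w2
```

```text
3.2 [0.5006 0.1521 0.1999] [-3.1396  0.0003 -1.1233] [0.4154 0.5625 0.4664] 0.087611515921775
```

View pics/w2.png

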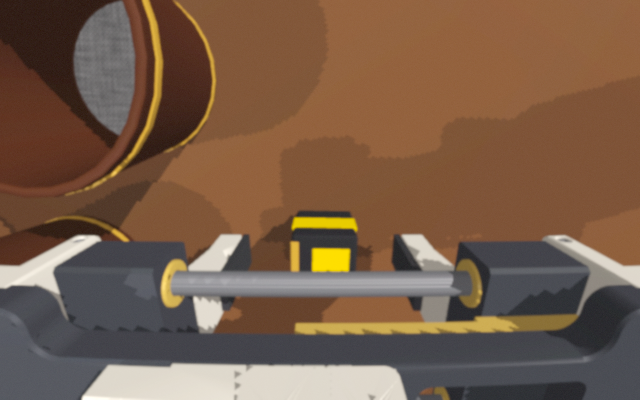

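The pack (292 to 357) is centred between the fingers and square to them. Closing now.

Request:
{"method": "arm_command", "body": {"targets": [[[0, 0, 0], [0, 0, -1], 0.3], [[0, 0, 0], [0, 0, 0], 0.6], [[0, 0, 0], [0, 0, 0], 0.8], [[0, 0, 0], [0, 0, 0], 1], [[0, 0, 0], [0, 0, 0], 1], [[0, 0, 0], [0, 0, 0], 1], [[0, 0, 0], [0, 0, 0], 1], [[0, 0, 0], [0, 0, 0], 1]], "squeeze": 25}}

```text
t: 4.05
eef_pos: [0.5002, 0.1522, 0.1976]
ee_rot: [3.141, -0.0, -1.123]
force: [-1.0, 0.3, 1.4]
width: 0.0358
```

Request:
{"method": "arm_command", "body": {"targets": [[[0, 0, 0], [0, 0, 20], 1], [[0, 0, 0], [0, 0, 40], 1], [[0, 0, -0.05], [0, -20, 40], 1], [[0, 0, -0.07], [0, -40, 20], 1], [[0, 0, -0.07], [0, -40, 0], 1], [[0, 0, -0.07], [0, -40, 0], 1], [[0, 0, -0.07], [0, -40, 0], 1], [[0, 0, 0], [0, -10, 0], 1]]}}

```text
t: 4.85
eef_pos: [0.4994, -0.0406, 0.3174]
ee_rot: [3.141, -0.0, -1.458]
force: [-0.5, -0.1, -1.7]
width: 0.036
```

Request:
{"method": "arm_command", "body": {"targets": [[[0, 0, 0], [0, 0, 0], 1], [[0, 0, 0], [0, 0, 0], 1]]}}

```text
t: 5.05
eef_pos: [0.5002, -0.0376, 0.3175]
ee_rot: [3.141, 0.0, -1.453]
force: [-0.1, 0.8, -0.8]
width: 0.0358
```

```bash
python3 look.py w3
```

```text
5.05 [ 0.5002 -0.0376  0.3175] [ 3.1415  0.0001 -1.4529] [-0.1473  0.8055 -0.7635] 0.035762602069789526
```

View pics/w3.png

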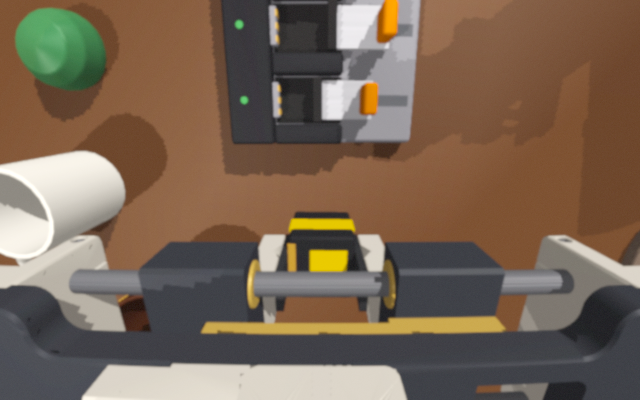

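Run:
```python
from h import *
a=np.load('pics/w3.npz'); crop(a['im'],210,0,430,160,3.6,'pics/c4.png')
```

```text
(no output)
```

View pics/c4.png

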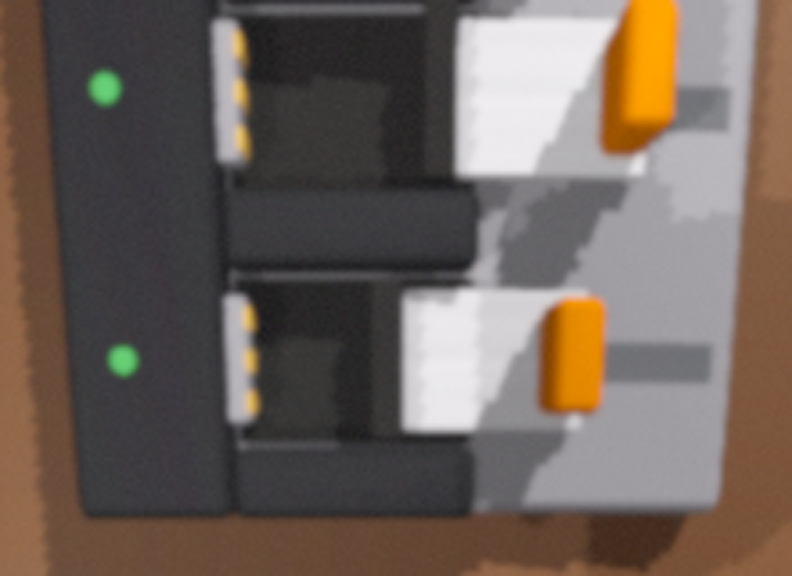

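```bash
cat > ch.py <<'E'
from box import *
def cpt(tag,l,o,s,z): return plane(cam(tag),(np.array(l,float)+.5)/s-.5+np.array(o),z)
def cf(P,O,yaw):
    d=P[:,:2]-O; return np.c_[d@[np.cos(yaw),np.sin(yaw)],d@[-np.sin(yaw),np.cos(yaw)]]*1000
E
python3 - <<'E'
from ch import *
o=(210,0);s=3.6;O=np.array([.5195,-.2185]);yaw=.119
for nm,l,z in [('wall back-left corner',[(83,515)],.034),('seam',[(226,182),(229,268),(236,445),(238,512)],.034),('ribs end y: 190,268',[(350,188),(350,268),(350,443),(350,512)],.034),('leds',[(105,88),(123,360)],.034),('plate corner',[(718,508)],.018),('pad face',[(428,100),(376,360)],.034),('tab top centre',[(657,60),(582,355)],.054)]:
    P=cpt('w3',l,o,s,z); print(nm,P[:,:2].tolist()); print(cf(P,O,yaw))
E
```

```text
wall back-left corner [[0.5889032204188722, -0.08078657646250673]]
[[ 85.2616 128.5   ]]
seam [[0.5581793550556121, -0.16227503320298053], [0.5560462592852798, -0.14350511478354497], [0.5512629439477216, -0.10255137569939979], [0.5495331952745899, -0.08608398244495287]]
[[ 45.0808  51.2353]
 [ 45.1911  70.1258]
 [ 45.3037 111.3577]
 [ 45.5411 127.914 ]]
ribs end y: 190,268 [[0.5291473681639213, -0.16430489034867612], [0.5272877664448545, -0.14682740221689974], [0.5230047718169235, -0.10634404066912213], [0.5212221503629563, -0.08940874529667027]]
[[ 16.0131  52.6665]
 [ 16.2416  70.2412]
 [ 16.7951 110.9467]
 [ 17.0356 127.9738]]
leds [[0.5874711664782075, -0.1791435827838141], [0.580357731095364, -0.11961698978531961]]
[[72.1628 31.0086]
 [72.1667 90.9587]]
plate corner [[0.4231575774082684, -0.10077903664513198]]
[[-81.6853 128.3261]]
pad face [[0.5133139470974535, -0.1850074780248604], [0.5187662769452508, -0.12670477925116816]]
[[-2.1661 33.9901]
 [10.1693 91.2331]]
tab top centre [[0.46613123597594336, -0.1935251082331082], [0.4721859144944032, -0.1326525189781809]]
[[-50.0263  31.1342]
 [-36.7877  90.8575]]
```

Run:
```python
from h import *
a=np.load('pics/w3.npz'); crop(a['im'],270,200,370,285,7,'pics/c5.png')
```

```text
(no output)
```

View pics/c5.png

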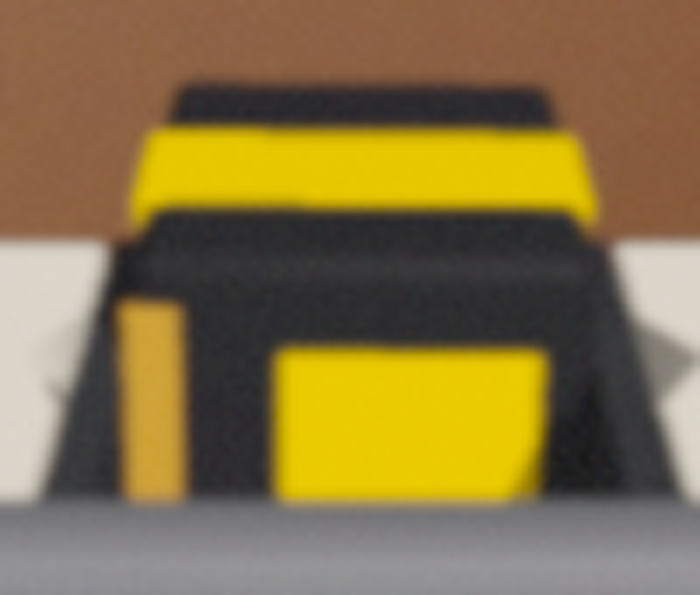

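Run:
```python
from ch import *
T=np.array([.5002,-.0376,.3175]);R=RR([3.1415,0,-1.4529])
for z in (.1605,):
    P=cpt('w3',[(355,275),(130,275),(595,275)],(270,200),7,z); print((P-T)@R*1000)
```

```text
[[ 16.2475  -2.298  156.9998]
 [ 16.2276 -19.2465 156.9982]
 [ 16.2422  15.7844 157.0015]]
```

Run:
```python
from ch import *
T=np.array([.5002,-.0376,.3175]);R=RR([3.1415,0,-1.4529])
print((cpt('w3',[(180,86),(545,86)],(270,200),7,.1185)-T)@R*1000)
# from w2 : same with desk
```

```text
[[ 16.2705 -19.0807 198.9982]
 [ 16.2888  15.7733 199.0015]]
```

Request:
{"method": "arm_command", "body": {"targets": [[[0, 0, 0], [8, -30, 0], 1], [[0, 0, 0], [8, -40, 0], 1], [[0, 0, 0], [8, -40, 0], 1], [[0, 0, 0], [8, -30, 0], 1], [[0, 0, 0], [1.8, -11, -20], 1], [[0, 0, 0], [0, 0, -25], 1], [[0, 0, 0], [0, 0, 0], 1], [[0, 0, 0], [0, 0, 0], 1]]}}

```text
t: 5.9
eef_pos: [0.5345, -0.1879, 0.2727]
ee_rot: [3.14, -0.0, -1.451]
force: [0.0, -0.1, -2.0]
width: 0.0356
```

```bash
python3 look.py w4; python3 look.py s4 scene
```

```text
5.9 [ 0.5345 -0.1879  0.2727] [ 3.1403 -0.0001 -1.451 ] [ 0.0493 -0.0597 -2.0203] 0.03555702130057158
5.95 [ 0.5348 -0.1879  0.2735] [-3.1411 -0.0005 -1.4508] [ 0.5446  0.6529 -0.9431] 0.036027540720090186
```

View pics/w4.png

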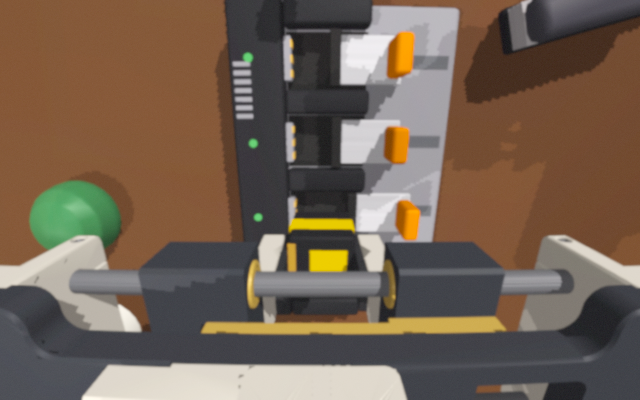

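Run:
```python
from ch import *
a=np.load('pics/w4.npz'); im=a['im']; crop(im,220,0,460,245,3,'pics/c6.png')
m=cv2.inRange(im[:,:,::-1].copy(),(60,150,40),(160,255,140))
n,_,st,ce=cv2.connectedComponentsWithStats(m)
O=np.array([.5195,-.2178])
for i in range(1,n):
    if 6<st[i,4]<200 and 230<ce[i,0]<280: P=plane(cam('w4'),ce[i][None],.034); print(ce[i],P,cf(P,O,.119))
```

```text
[247.4928  57.058 ] [[ 0.6016 -0.2984  0.034 ]] [[ 71.9223 -89.8183]]
[252.7273 142.9455] [[ 0.5945 -0.2388  0.034 ]] [[ 71.9828 -29.7678]]
[257.6304 216.8913] [[ 0.5874 -0.1792  0.034 ]] [[72.0534 30.2899]]
```

View pics/c6.png

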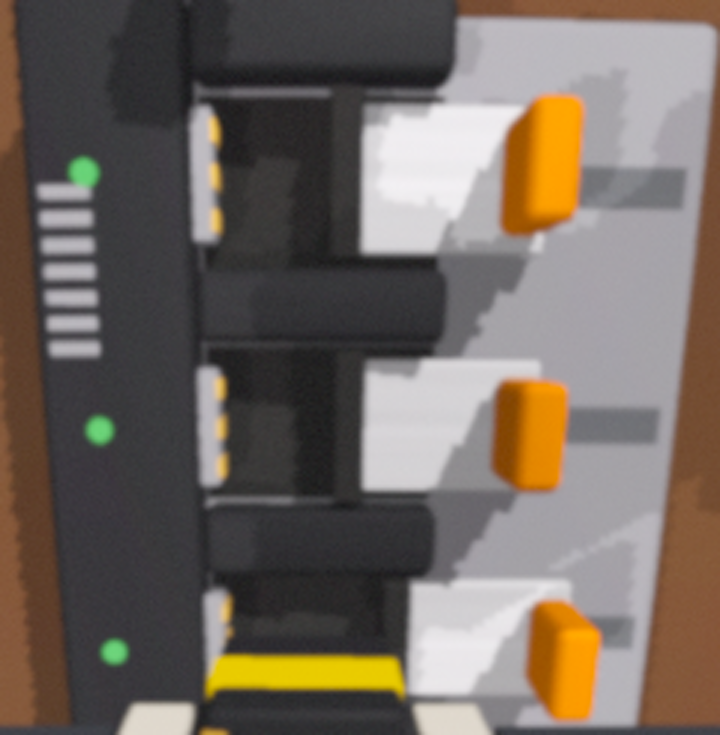

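Request:
{"method": "arm_command", "body": {"targets": [[[0, 0, 0], [-0.5, -0.6, -20], 1], [[0, 0, 0], [0, 0, -20], 1], [[0, 0, 0], [0, 0, -8], 1], [[0, 0, 0], [0, 0, -3], 1], [[0, 0, 0], [0, 0, -2], 1], [[0, 0, 0], [0, 0, -1], 1], [[0, 0, 0], [0, 0, 0], 1]]}}

```text
t: 6.7
eef_pos: [0.5339, -0.189, 0.2194]
ee_rot: [-3.14, 0.0, -1.452]
force: [-0.3, 5.2, 1.3]
width: 0.0357
```

```bash
python3 look.py w5; python3 look.py s5 scene;  python3 - <<'E'
from h import *
a=np.load('pics/s5.npz'); crop(a['im'],170,130,330,235,5,'pics/c7.png')
E
```

```text
6.7 [ 0.5339 -0.189   0.2194] [-3.1401  0.0001 -1.4525] [-0.2529  5.2296  1.333 ] 0.03568215795248581
6.75 [ 0.5339 -0.189   0.2195] [-3.14    0.0001 -1.4525] [-1.6695  5.7507  0.4959] 0.03583299430015295
```

View pics/c7.png

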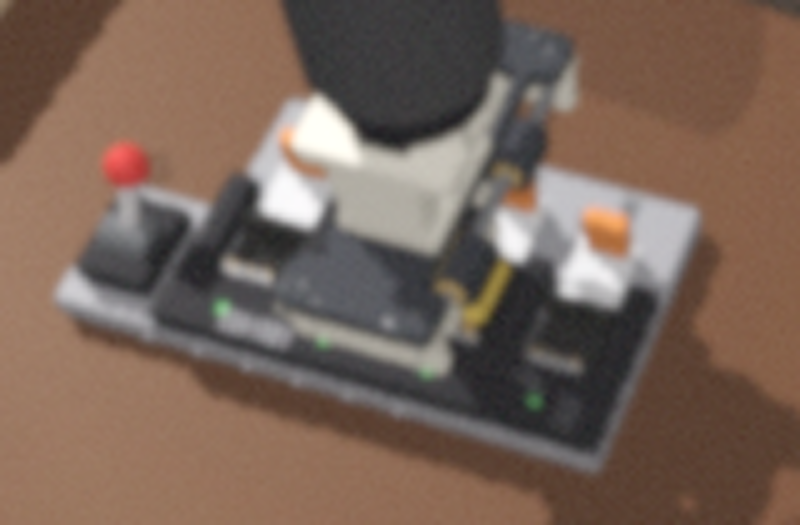

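View pics/w5.png

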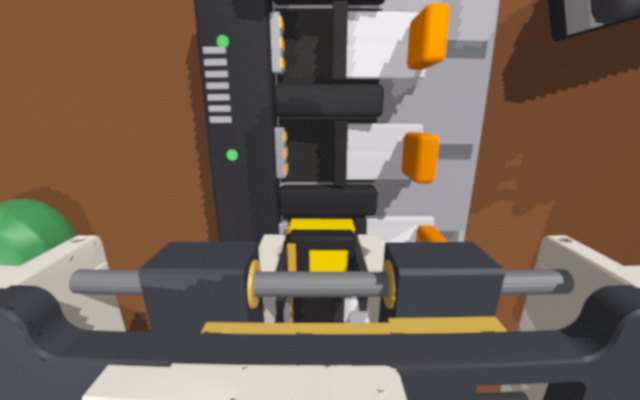

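Request:
{"method": "arm_command", "body": {"targets": [[[0, 0, 0], [0, 1, 0], 1], [[0, 0, 0], [0, 0, 0], 1], [[0, 0, 0], [0, 0, 0], 1]]}}

```text
t: 7.1
eef_pos: [0.5336, -0.1885, 0.2189]
ee_rot: [-3.141, -0.0, -1.453]
force: [0.8, -0.4, -2.5]
width: 0.0357
```

Request:
{"method": "arm_command", "body": {"targets": [[[0, 0, 0], [0, 1, 0], 1], [[0, 0, 0], [0, 0, -1.5], 1], [[0, 0, 0], [0, 0, -1], 1], [[0, 0, 0], [0, 0, 0], 1], [[0, 0, 0], [0, 0, 0], 1]]}}

```text
t: 7.6
eef_pos: [0.5335, -0.1873, 0.2161]
ee_rot: [3.141, -0.0, -1.453]
force: [-0.6, -0.5, -0.4]
width: 0.0359
```

Request:
{"method": "arm_command", "body": {"targets": [[[0, 0, 0], [0, 0, -0.7], 1], [[0, 0, 0], [0, 0, 0], 1], [[0, 0, 0], [0, 0, 0], 1]]}}

```text
t: 7.9
eef_pos: [0.5336, -0.1874, 0.2156]
ee_rot: [-3.141, -0.0, -1.453]
force: [-1.2, -0.3, 0.6]
width: 0.0358
```

Request:
{"method": "arm_command", "body": {"targets": [[[0, 0, 0], [0, 0, 0], 0.45], [[0, 0, 0], [0, 0, 0], 0.45], [[0, 0, 0], [0, 0, 0], 0.45], [[0, 0, 0], [0, 0, 10], 0.45], [[0, 0, 0], [0, 0, 30], 0.45], [[0, 0, 0], [0, 0, 25], 0.8], [[0, 0, 0], [-30, -3, 0], 1], [[0, 0, 0], [-40, -4, 0], 1]]}}

```text
t: 8.7
eef_pos: [0.4642, -0.1943, 0.2818]
ee_rot: [-3.139, -0.001, -1.452]
force: [-1.2, 0.2, -0.4]
width: 0.03
```

Request:
{"method": "arm_command", "body": {"targets": [[[0, 0, 0], [-31, -3.6, 0], 1], [[0, 0, 0], [0, 0, 0], 1], [[0, 0, 0], [0, 0, 0], 1]]}}

```text
t: 9.0
eef_pos: [0.4324, -0.1981, 0.2816]
ee_rot: [-3.14, -0.001, -1.453]
force: [0.2, 0.5, -0.4]
width: 0.0061
```

```bash
python3 look.py w6;python3 look.py t6 top;  python3 - <<'E'
from h import *
a=np.load('pics/t6.npz'); crop(a['im'],335,170,455,250,6,'pics/c8.png')
E
```

```text
9.0 [ 0.4324 -0.1981  0.2816] [-3.1396 -0.0005 -1.4528] [ 0.2107  0.4962 -0.4185] 0.006054464909069894
9.05 [ 0.4331 -0.198   0.2815] [-3.1396 -0.0006 -1.4526] [ 0.631  -0.4899  0.4025] 0.0031136606120455972
```

View pics/w6.png

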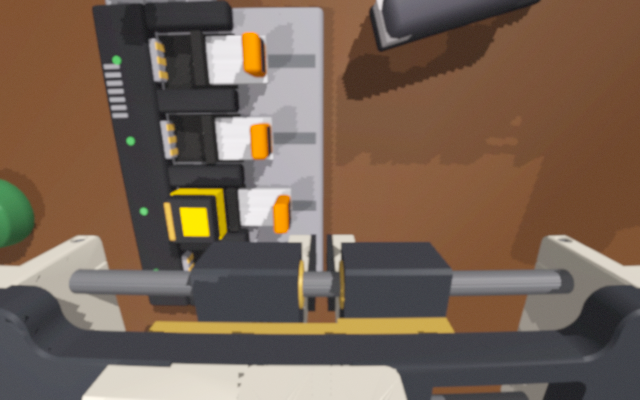

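View pics/c8.png

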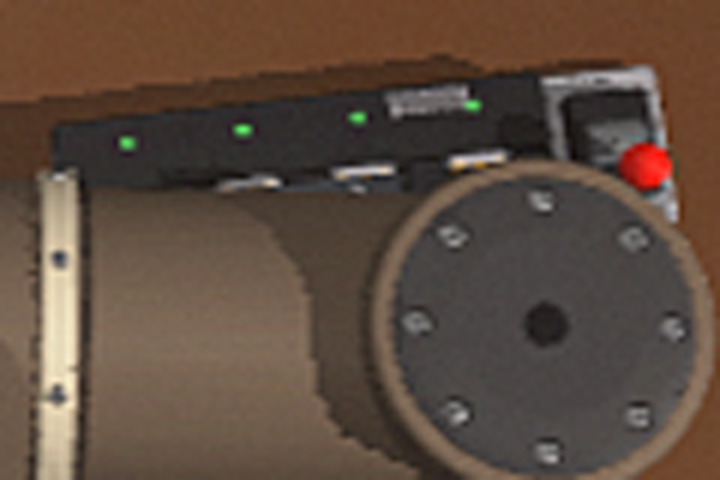

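Request:
{"method": "arm_command", "body": {"targets": [[[0, 0, 0], [0, 0, -30], 1], [[0, 0, 0], [0, 0, -28], 1], [[0, 0, 0], [0, 0, -10], 1], [[0, 0, 0], [0, 0, 0], 1], [[0, 0, 0], [0, 0, 0], 1]]}}

```text
t: 9.6
eef_pos: [0.4334, -0.1979, 0.213]
ee_rot: [-3.142, -0.0, -1.452]
force: [0.3, 0.9, 0.5]
width: 0.0006
```

Request:
{"method": "arm_command", "body": {"targets": [[[0, 0, 0], [3, 0.35, 0], 1], [[0, 0, 0], [3, 0.35, 0], 1], [[0, 0, 0], [2, 0.25, 0], 1], [[0, 0, 0], [2, 0.25, 0], 1], [[0, 0, 0], [2, 0.25, 0], 1], [[0, 0, 0], [0, 0, 0], 1]]}}

```text
t: 10.2
eef_pos: [0.4442, -0.1966, 0.2125]
ee_rot: [3.141, 0.0, -1.453]
force: [-3.7, -1.3, 3.0]
width: 0.0004
```

Request:
{"method": "arm_command", "body": {"targets": [[[0, 0, 0], [2, 0.25, 0], 1], [[0, 0, 0], [2, 0.25, 0], 1], [[0, 0, 0], [1, 0.1, 0], 1], [[0, 0, 0], [0, 0, 0], 1]]}}

```text
t: 10.6
eef_pos: [0.4491, -0.196, 0.2124]
ee_rot: [3.14, 0.0, -1.453]
force: [-4.9, -1.7, 6.2]
width: 0.0005
```

Request:
{"method": "arm_command", "body": {"targets": [[[0, 0, 0], [1.5, 0.2, 0], 1], [[0, 0, 0], [0, 0, 0], 1], [[0, 0, 0], [0, 0, 0], 1]]}}

```text
t: 10.9
eef_pos: [0.4505, -0.1958, 0.2124]
ee_rot: [3.14, 0.0, -1.453]
force: [-5.9, 0.3, 5.8]
width: 0.001
```

```bash
python3 look.py w7
```

```text
10.9 [ 0.4505 -0.1958  0.2124] [ 3.1402  0.0001 -1.453 ] [-5.8574  0.256   5.7677] 0.0009978275575333382
```

View pics/w7.png

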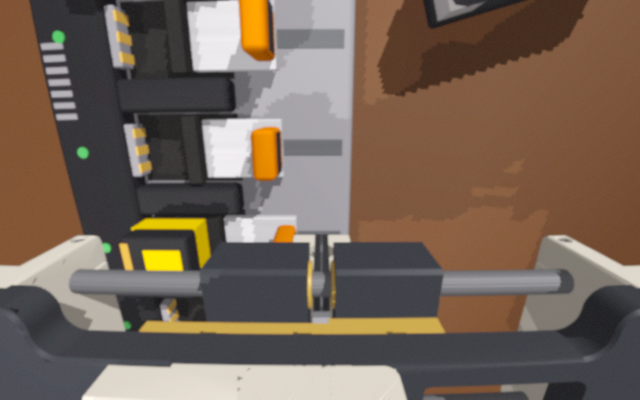

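Request:
{"method": "arm_command", "body": {"targets": [[[0, 0, 0], [1, 0.1, 0.5], 1], [[0, 0, 0], [0, 0, 0], 1], [[0, 0, 0], [0, 0, 0], 1]]}}

```text
t: 11.25
eef_pos: [0.4513, -0.1957, 0.2126]
ee_rot: [3.14, 0.0, -1.453]
force: [-4.8, -1.6, 3.3]
width: 0.0004
```

Request:
{"method": "arm_command", "body": {"targets": [[[0, 0, 0], [1, 0.1, 0.5], 1], [[0, 0, 0], [0, 0, 0], 1], [[0, 0, 0], [0, 0, 0], 1]]}}

```text
t: 11.55
eef_pos: [0.4521, -0.1956, 0.2127]
ee_rot: [3.139, 0.001, -1.453]
force: [-4.9, -2.4, -0.4]
width: 0.0004
```

Request:
{"method": "arm_command", "body": {"targets": [[[0, 0, 0], [1, 0.1, 0], 1], [[0, 0, 0], [0, 0, 0], 1], [[0, 0, 0], [0, 0, 0], 1]]}}

```text
t: 11.85
eef_pos: [0.453, -0.1955, 0.2127]
ee_rot: [3.139, 0.001, -1.453]
force: [-4.6, -1.4, 0.0]
width: 0.0004
```

Request:
{"method": "arm_command", "body": {"targets": [[[0, 0, 0], [1, 0.1, 0], 1], [[0, 0, 0], [0, 0, 0], 1], [[0, 0, 0], [1, 0.1, 0], 1], [[0, 0, 0], [0, 0, 0], 1], [[0, 0, 0], [0, 0, 0], 1]]}}

```text
t: 12.35
eef_pos: [0.4548, -0.1953, 0.2127]
ee_rot: [3.138, 0.001, -1.453]
force: [-5.6, -2.0, 1.3]
width: 0.0004
```

Request:
{"method": "arm_command", "body": {"targets": [[[0, 0, 0], [1, 0.1, 0], 1], [[0, 0, 0], [0, 0, 0], 1], [[0, 0, 0], [0, 0, 0], 1]]}}

```text
t: 12.65
eef_pos: [0.4557, -0.1952, 0.2127]
ee_rot: [3.138, 0.001, -1.453]
force: [-6.4, -2.4, 1.2]
width: 0.0003
```

```bash
python3 look.py w8
```

```text
12.65 [ 0.4557 -0.1952  0.2127] [ 3.138   0.0006 -1.4534] [-6.3614 -2.4305  1.207 ] 0.0002854936623857382
```

View pics/w8.png

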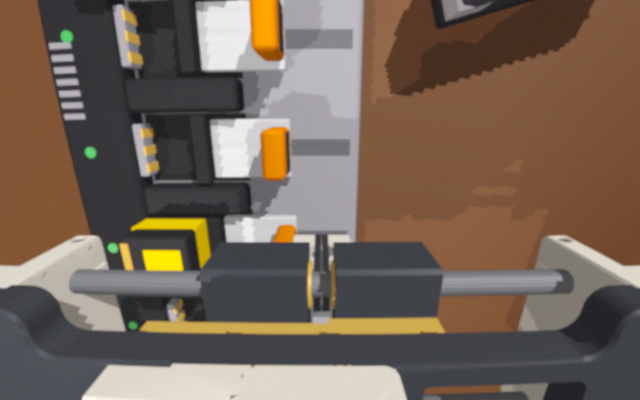

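Request:
{"method": "arm_command", "body": {"targets": [[[0, 0, 0], [1, 0.1, 0], 1], [[0, 0, 0], [0, 0, 0], 1], [[0, 0, 0], [0.5, 0.1, 0], 1], [[0, 0, 0], [0, 0, 0], 1], [[0, 0, 0], [0, 0, 0], 1]]}}

```text
t: 13.2
eef_pos: [0.4565, -0.1951, 0.2126]
ee_rot: [3.136, 0.001, -1.454]
force: [-8.8, -2.7, 3.2]
width: 0.0006
```

Request:
{"method": "arm_command", "body": {"targets": [[[0, 0, 0], [1, 0.1, 0], 1], [[0, 0, 0], [0, 0, 0], 1], [[0, 0, 0], [0, 0, 0], 1]]}}

```text
t: 13.5
eef_pos: [0.4568, -0.1951, 0.2126]
ee_rot: [3.135, 0.001, -1.454]
force: [-11.6, -3.2, 6.2]
width: 0.0003
```

Request:
{"method": "arm_command", "body": {"targets": [[[0, 0, 0], [1, 0.1, 0], 1], [[0, 0, 0], [0, 0, 0], 1], [[0, 0, 0], [0, 0, 0], 1]]}}

```text
t: 13.8
eef_pos: [0.457, -0.1951, 0.2125]
ee_rot: [3.133, 0.001, -1.454]
force: [-14.4, -2.8, 9.8]
width: 0.0005
```

Request:
{"method": "arm_command", "body": {"targets": [[[0, 0, 0], [-5, -0.6, 0], 1], [[0, 0, 0], [-12, -1.2, 0], 1], [[0, 0, 0], [-5, 0, 30], 1], [[0, 0, 0], [0, 25, 40], 1], [[0, 0, 0], [0, 40, 30], 1], [[0, 0, 0], [0, 30, 0], 1], [[0, 0, 0], [0, 0, 0], 1], [[0, 0, 0], [0, 0, 0], 1]]}}

```text
t: 14.6
eef_pos: [0.4385, -0.1009, 0.3138]
ee_rot: [-3.14, 0.0, -1.451]
force: [0.0, 0.3, 0.2]
width: 0.0005
```

```bash
python3 look.py w9;  python3 - <<'E'
from h import *
a=np.load('pics/w9.npz'); crop(a['im'],60,0,330,200,2.9,'pics/c9.png')
E
```

```text
14.6 [ 0.4385 -0.1009  0.3138] [-3.1397  0.0003 -1.4507] [0.0123 0.3184 0.1754] 0.0005408671461268729
```

View pics/c9.png

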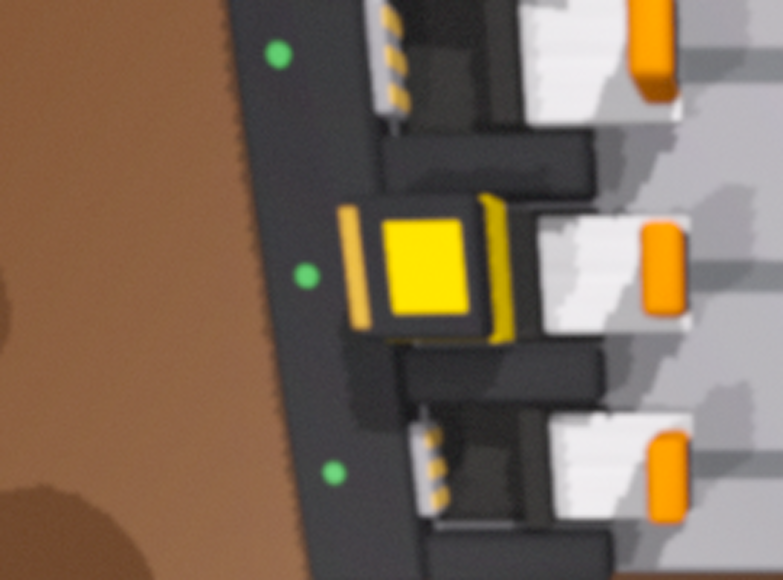

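Run:
```python
from ch import *
O=np.array([.5195,-.2178]);a=(60,0);s=2.9
print('led',cf(cpt('w9',[(278,54),(306,276),(334,473)],a,s,.034),O,.119))
print('top',cf(cpt('w9',[(352,331),(336,206),(482,196),(492,338)],a,s,.060),O,.119))
print('pad/tab',cf(cpt('w9',[(536,270)],a,s,.034),O,.119),cf(cpt('w9',[(665,265)],a,s,.054),O,.119))
print('seam', cf(cpt('w9',[(385,180),(405,380),(425,545)],a,s,.034),O,.119))
```

```text
led [[ 72.0915 -29.7331]
 [ 72.1829  30.4317]
 [ 72.0334  90.411 ]]
top [[47.6235 46.474 ]
 [47.8101 14.4084]
 [ 8.4441 12.4967]
 [ 8.8219 48.6437]]
pad/tab [[ 2.0966 29.4642]] [[-38.6248  29.5343]]
seam [[ 44.8142   4.1031]
 [ 45.3381  61.3881]
 [ 45.0957 114.3188]]
```

Request:
{"method": "arm_command", "body": {"targets": [[[0, 0, 0.03], [3, 45, 5], 0.5], [[0, 0, 0.03], [3, 45, 5], 0.5], [[0, 0, 0.03], [3, 45, 5], 0.5], [[0, 0, 0.03], [3, 45, 5], 0.5], [[0, 0, 0.03], [3, 45, 5], 0.5], [[0, 0, 0.03], [3, 45, 0], 0.5], [[0, 0, 0.03], [3, 45, 0], 0.5], [[0, 0, 0.03], [3, 45, 0], 0.5]]}}

```text
t: 15.45
eef_pos: [0.463, 0.2595, 0.3378]
ee_rot: [3.141, -0.0, -1.213]
force: [0.5, 0.1, -0.0]
width: 0.0436
```

Request:
{"method": "arm_command", "body": {"targets": [[[0, 0, 0.03], [2, 40, 0], 0.5], [[0, 0, 0], [0, 0, 0], 0.5], [[0, 0, 0], [0, 0, 0], 0.5], [[0, 0, 0], [0, 0, 0], 0.5]]}}

```text
t: 15.85
eef_pos: [0.4648, 0.2974, 0.3377]
ee_rot: [3.14, -0.001, -1.184]
force: [0.0, -0.1, -0.8]
width: 0.0439
```

```bash
python3 look.py w10
python3 - <<'E'
from h import *
a=np.load('pics/w10.npz'); crop(a['im'],240,130,400,240,5,'pics/c10.png')
E
```

```text
15.85 [0.4648 0.2974 0.3377] [ 3.1402 -0.0007 -1.1842] [ 0.0131 -0.0863 -0.754 ] 0.04388529823194646
```

View pics/w10.png

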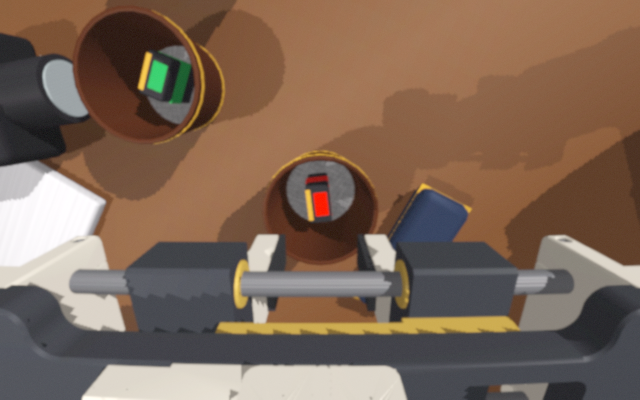

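View pics/c10.png

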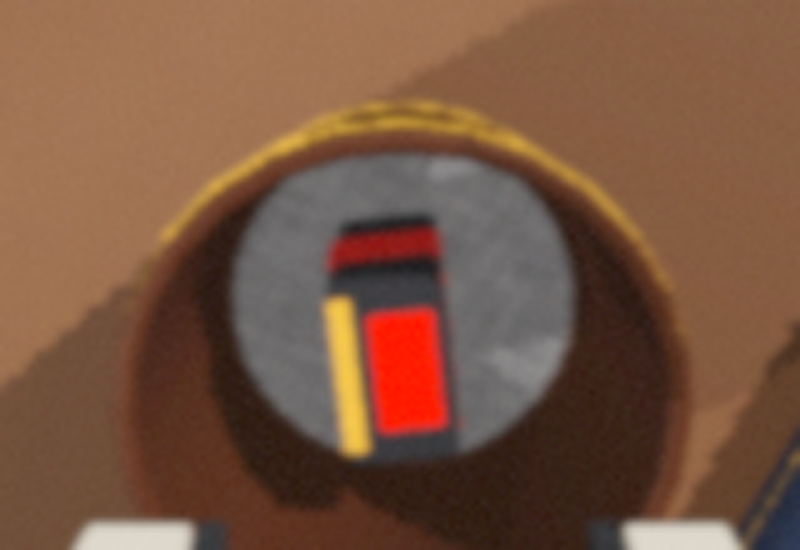

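Run:
```python
from ch import *
box('w10',[(342,463),(323,290),(443,283),(459,458)],(240,130),5,.062)
# green rough: full image coords
a=np.load('pics/w10.npz'); crop(a['im'],70,0,230,150,5,'pics/c11.png')
c=cam('w10'); D=a['d']; v,u=np.mgrid[0:400,0:640]; P=pts(c,np.c_[u.ravel(),v.ravel()],D.ravel()); P=P[(D.ravel()>.05)]
from scipy.optimize import least_squares
for x,y in [(.464,.302),(.64,.252)]:
    s=P[(abs(P[:,2]-.083)<.003)&(np.hypot(P[:,0]-x,P[:,1]-y)<.065)]
    r=least_squares(lambda p:np.hypot(s[:,0]-p[0],s[:,1]-p[1])-.049,[x,y],loss='soft_l1',f_scale=.002);print(r.x,len(s))
```

```text
[[0.4698 0.3222]
 [0.4857 0.2914]
 [0.4655 0.2817]
 [0.4492 0.3127]] ctr [0.4675 0.302  0.062 ] dims 0.022501670161418172 0.034877516522935054 yawx 0.439699821651276 yawy 0.4795931593518483
[0.4655 0.3019] 1649
[0.6408 0.2529] 2747
```

View pics/c11.png

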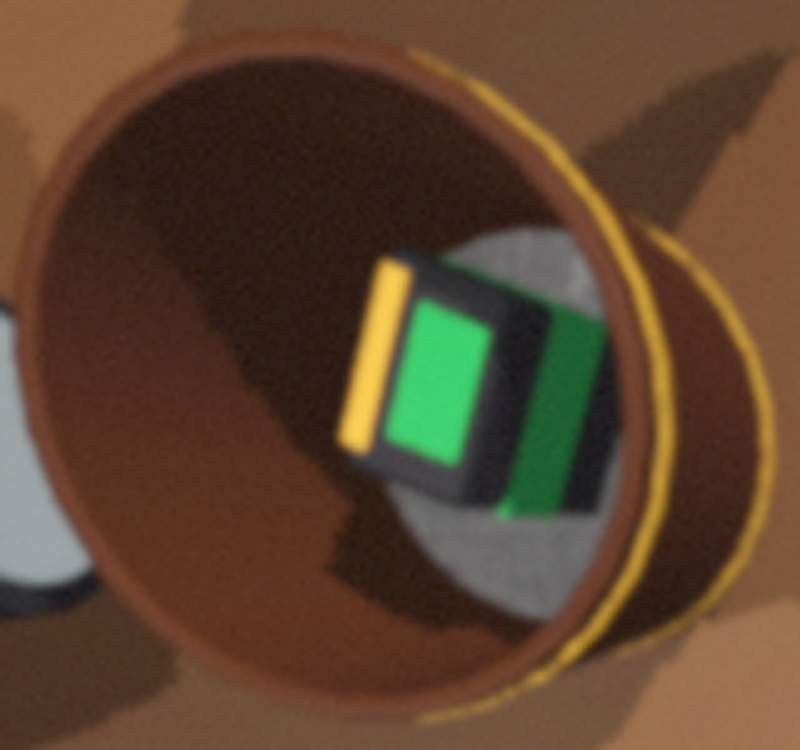

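Request:
{"method": "arm_command", "body": {"targets": [[[0, 0, 0.03], [0.7, 2, -15], 0.59], [[0, 0, 0.033], [0.7, 1.8, -25], 0.59], [[0, 0, 0], [0, 0, -20], 0.59], [[0, 0, 0], [0, 0, 0], 0.59], [[0, 0, 0], [0, 0, 0], 0.59]]}}

```text
t: 16.4
eef_pos: [0.4663, 0.3016, 0.279]
ee_rot: [3.142, -0.0, -1.121]
force: [-0.4, -0.2, 0.1]
width: 0.036
```

```bash
python3 look.py w11
```

```text
16.4 [0.4663 0.3016 0.279 ] [ 3.1415 -0.0004 -1.1208] [-0.3914 -0.2095  0.1371] 0.036012766428061505
```

View pics/w11.png

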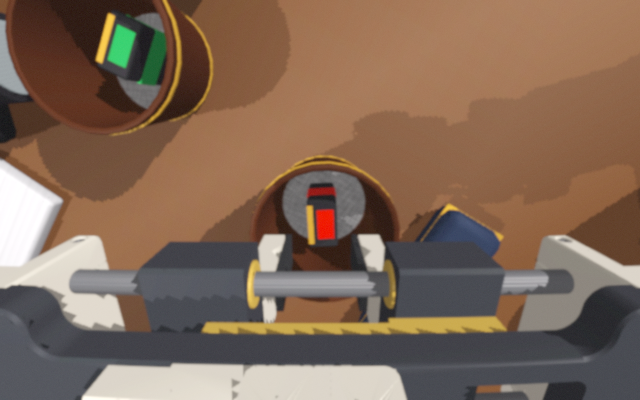

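Red is aligned and centred (307 to 337) between the fingers, and the fingers are inside the rim. Going down.

Request:
{"method": "arm_command", "body": {"targets": [[[0, 0, 0], [0, 0, -20], 0.59], [[0, 0, 0], [0, 0, -20], 0.59], [[0, 0, 0], [0, 0, -15], 0.59], [[0, 0, 0], [0, 0, -10], 0.59], [[0, 0, 0], [0, 0, -8], 0.59], [[0, 0, 0], [0, 0, 0], 0.59], [[0, 0, 0], [0, 0, 0], 0.59]]}}

```text
t: 17.15
eef_pos: [0.4662, 0.3025, 0.2061]
ee_rot: [-3.141, 0.0, -1.12]
force: [0.6, 0.5, 0.3]
width: 0.0356
```

```bash
python3 look.py w12
```

```text
17.15 [0.4662 0.3025 0.2061] [-3.1408  0.0002 -1.1197] [0.624  0.5067 0.3282] 0.0356170370270942
```

View pics/w12.png

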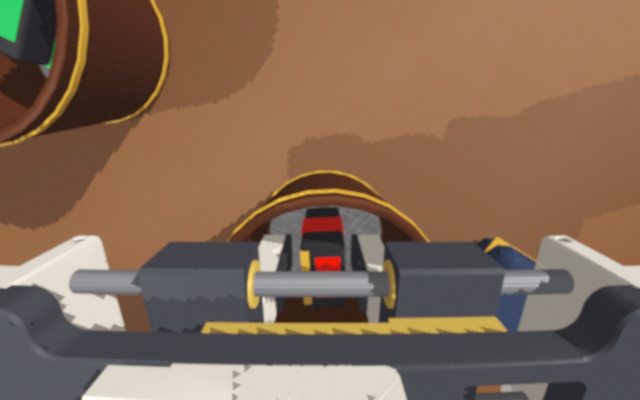

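No contact, and the pack is between the fingers. Close, then lift.

Request:
{"method": "arm_command", "body": {"targets": [[[0, 0, 0], [0, 0, 0], 0.8], [[0, 0, 0], [0, 0, 0], 1], [[0, 0, 0], [0, 0, 0], 1], [[0, 0, 0], [0, 0, 0], 1], [[0, 0, 0], [0, 0, 0], 1], [[0, 0, 0], [0, 0, 0], 1]], "squeeze": 25}}

```text
t: 17.8
eef_pos: [0.466, 0.3024, 0.2059]
ee_rot: [-3.141, 0.0, -1.12]
force: [-1.6, 0.0, 5.9]
width: 0.0219
```

Request:
{"method": "arm_command", "body": {"targets": [[[0, 0, 0], [0, 0, 15], 1], [[0, 0, 0], [0, 0, 25], 1], [[0, 0, 0], [0, 0, 35], 1], [[0, 0, 0], [0, 0, 35], 1], [[0, 0, 0], [0, 0, 10], 1], [[0, 0, 0], [0, 0, 0], 1], [[0, 0, 0], [0, 0, 0], 1]]}}

```text
t: 18.5
eef_pos: [0.4655, 0.3019, 0.3242]
ee_rot: [3.14, -0.0, -1.12]
force: [-0.4, -0.3, -1.3]
width: 0.0217
```

```bash
python3 look.py w13
python3 - <<'E'
from h import *
a=np.load('pics/w13.npz'); crop(a['im'],270,200,370,285,7,'pics/c12.png')
E
```

```text
18.5 [0.4655 0.3019 0.3242] [ 3.1401 -0.0001 -1.1203] [-0.3942 -0.3298 -1.2738] 0.0216680259847038
```

View pics/c12.png

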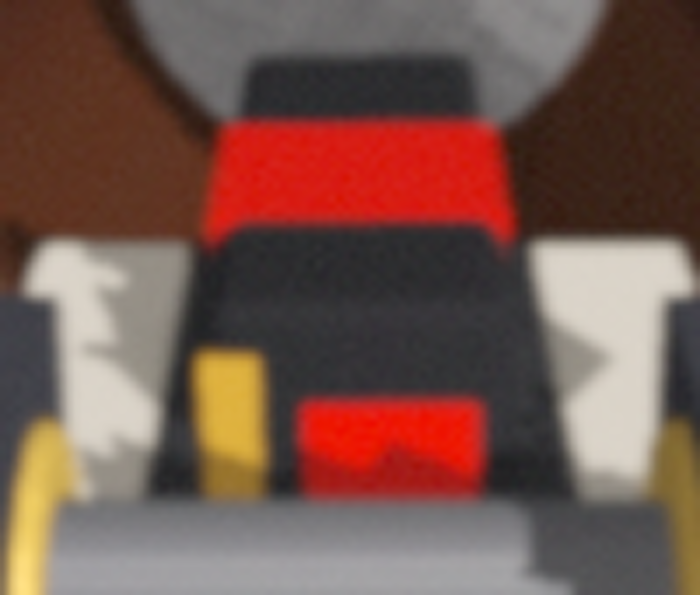

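```bash
cat > off.py <<'E'
from ch import *
from station import get_state
def off(tag,T,rot,l,o,s,tz):
    T=np.array(T);R=RR(rot); return ((cpt(tag,l,o,s,T[2]-tz)-T)@R*1000)
E
python3 - <<'E'
from off import *
T=[.4655,.3019,.3242];r=[3.1401,-.0001,-1.1203]
print(off('w13',T,r,[(243,58),(475,58)],(270,200),7,.200)); print(off('w13',T,r,[(185,305),(545,305)],(270,200),7,.144))
E
```

```text
[[ 19.4024 -13.0278 199.9827]
 [ 19.4055   9.1538 200.0158]]
[[ 20.7357 -13.8719 143.9815]
 [ 20.7301  10.7959 144.0183]]
```

Request:
{"method": "arm_command", "body": {"targets": [[[0, 0, -0.04], [6, -40, 0], 1], [[0, 0, -0.04], [6, -45, 0], 1], [[0, 0, -0.04], [7, -45, 0], 1], [[0, 0, -0.04], [7, -45, 0], 1], [[0, 0, -0.04], [7, -45, 0], 1], [[0, 0, -0.04], [7, -45, 0], 1], [[0, 0, -0.04], [7, -45, 0], 1], [[0, 0, -0.04], [7, -45, 0], 1]]}}

```text
t: 19.35
eef_pos: [0.5195, -0.0546, 0.3238]
ee_rot: [3.139, -0.0, -1.441]
force: [0.9, 1.0, -1.2]
width: 0.0221
```

Request:
{"method": "arm_command", "body": {"targets": [[[0, 0, -0.012], [6, -40, 0], 1], [[0, 0, 0], [6, -31, -20], 1], [[0, 0, 0], [0, 0, -25], 1], [[0, 0, 0], [0, 0, 0], 1], [[0, 0, 0], [0, 0, 0], 1], [[0, 0, 0], [0, 0, 0], 1]]}}

```text
t: 19.95
eef_pos: [0.5323, -0.1231, 0.2811]
ee_rot: [-3.141, -0.0, -1.451]
force: [-0.0, 0.1, -0.5]
width: 0.0219
```

```bash
python3 look.py w14
python3 - <<'E'
from h import *
a=np.load('pics/w14.npz'); crop(a['im'],230,60,430,250,4,'pics/c13.png')
E
```

```text
19.95 [ 0.5323 -0.1231  0.2811] [-3.1412 -0.0003 -1.4505] [-0.0162  0.1381 -0.5232] 0.021861151923406142
```

View pics/c13.png

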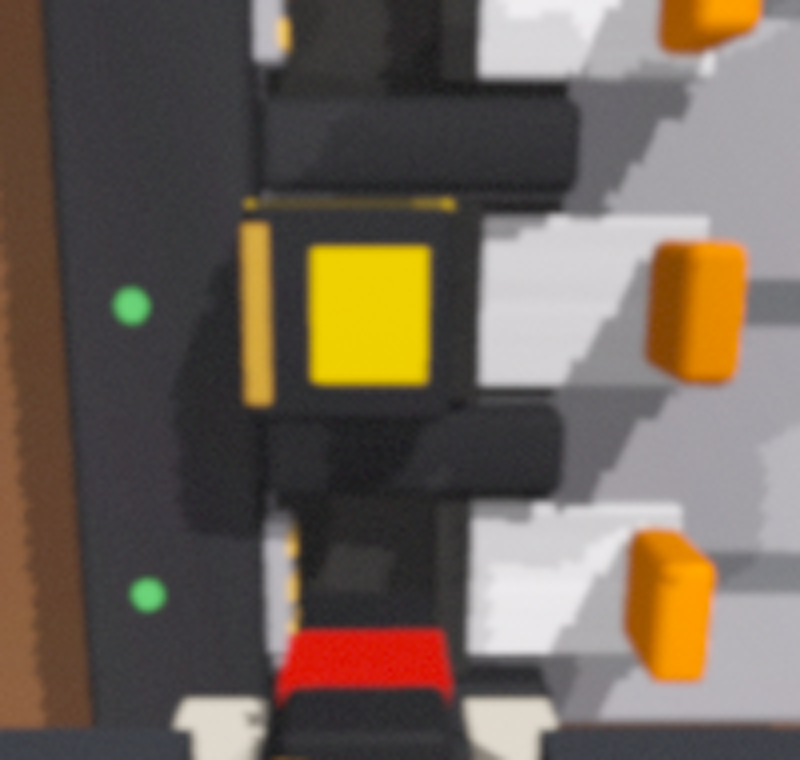

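Request:
{"method": "arm_command", "body": {"targets": [[[0, 0, 0], [-0.4, -1, -20], 1], [[0, 0, 0], [0, 0, -22], 1], [[0, 0, 0], [0, 0, -8], 1], [[0, 0, 0], [0, 0, -4], 1], [[0, 0, 0], [0, 0, -4], 1], [[0, 0, 0], [0, 0, 0], 1], [[0, 0, 0], [0, 0, 0], 1]]}}

```text
t: 20.7
eef_pos: [0.5318, -0.1246, 0.2231]
ee_rot: [-3.141, -0.0, -1.452]
force: [0.1, 0.1, -0.7]
width: 0.0219
```

Request:
{"method": "arm_command", "body": {"targets": [[[0, 0, 0], [0, 0, -3], 1], [[0, 0, 0], [0, 0, -1.5], 1], [[0, 0, 0], [0, 0, 0], 1], [[0, 0, 0], [0, 0, 0], 1]]}}

```text
t: 21.1
eef_pos: [0.5315, -0.1247, 0.218]
ee_rot: [3.142, 0.0, -1.452]
force: [0.3, 0.4, -1.2]
width: 0.0217
```

```bash
python3 look.py w15
```

```text
21.1 [ 0.5315 -0.1247  0.218 ] [ 3.1416  0.     -1.4518] [ 0.3087  0.4351 -1.2366] 0.02165937257898327
```

View pics/w15.png

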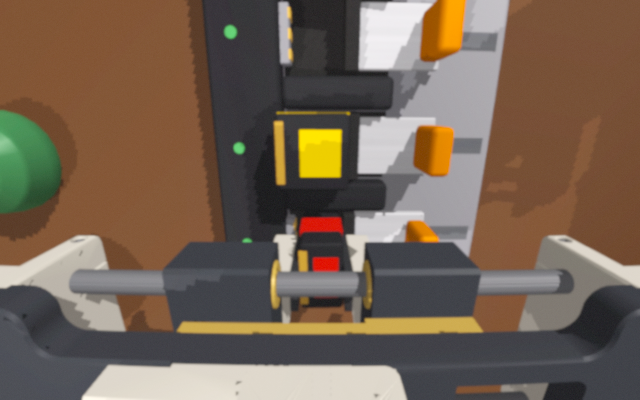

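Request:
{"method": "arm_command", "body": {"targets": [[[0, 0, 0], [0, 0, -0.7], 1], [[0, 0, 0], [0, 0, -0.7], 1], [[0, 0, 0], [0, 0, 0], 1], [[0, 0, 0], [0, 0, 0], 1]]}}

```text
t: 21.55
eef_pos: [0.5315, -0.1247, 0.2178]
ee_rot: [-3.141, -0.0, -1.451]
force: [-5.4, 2.7, 12.8]
width: 0.0218
```

Request:
{"method": "arm_command", "body": {"targets": [[[0, 0, 0], [0, 0, 0.8], 1], [[0, 0, 0], [0, 0, 0], 0.5], [[0, 0, 0], [0, 0, 0], 0.5], [[0, 0, 0], [0, 0, 0], 0.5], [[0, 0, 0], [0, 0, 12], 0.5], [[0, 0, 0], [0, 0, 30], 0.5], [[0, 0, 0], [0, 0, 30], 0.8], [[0, 0, 0], [-30, -3.5, 0], 1]]}}

```text
t: 22.35
eef_pos: [0.5054, -0.1279, 0.2941]
ee_rot: [-3.133, -0.002, -1.45]
force: [-0.0, 0.1, -0.3]
width: 0.0331
```

Request:
{"method": "arm_command", "body": {"targets": [[[0, 0, 0], [-40, -4.8, 0], 1], [[0, 0, 0], [-24, -3, 0], 1], [[0, 0, 0], [0, 0, 0], 1], [[0, 0, 0], [0, 0, 0], 1]]}}

```text
t: 22.75
eef_pos: [0.4377, -0.1361, 0.2906]
ee_rot: [-3.139, -0.0, -1.452]
force: [1.5, 0.5, 0.2]
width: 0.0026
```

```bash
python3 look.py w16
```

```text
22.75 [ 0.4377 -0.1361  0.2906] [-3.1394 -0.0003 -1.4516] [1.5065 0.4565 0.2413] 0.0026118399728266547
```

View pics/w16.png

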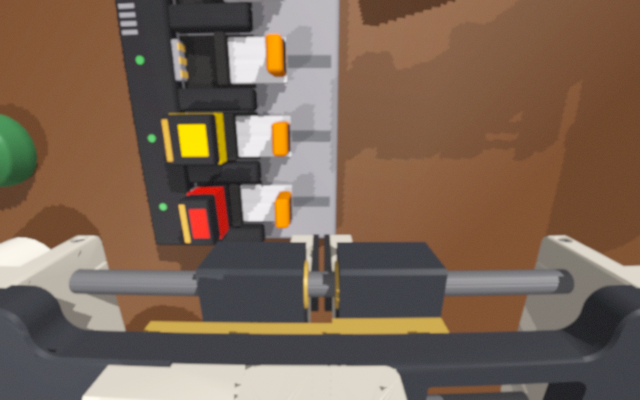

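Request:
{"method": "arm_command", "body": {"targets": [[[0, 0, 0], [0, 0, -35], 1], [[0, 0, 0], [0, 0, -30], 1], [[0, 0, 0], [0, 0, -10], 1], [[0, 0, 0], [0, 0, 0], 1], [[0, 0, 0], [3, 0.35, 0], 1], [[0, 0, 0], [3, 0.35, 0], 1], [[0, 0, 0], [3, 0.35, 0], 1], [[0, 0, 0], [0, 0, 0], 1]]}}

```text
t: 23.6
eef_pos: [0.4474, -0.1348, 0.2152]
ee_rot: [-3.14, -0.0, -1.452]
force: [-0.1, 0.1, 0.2]
width: 0.0006
```

Request:
{"method": "arm_command", "body": {"targets": [[[0, 0, 0], [3, 0.35, 0], 1], [[0, 0, 0], [3, 0.35, 0], 1], [[0, 0, 0], [2, 0.25, 0], 1], [[0, 0, 0], [0, 0, 0], 1]]}}

```text
t: 24.0
eef_pos: [0.4543, -0.1341, 0.2142]
ee_rot: [3.14, 0.0, -1.452]
force: [-3.9, 0.4, 3.6]
width: 0.0006
```

Request:
{"method": "arm_command", "body": {"targets": [[[0, 0, 0], [2, 0.25, 0], 1], [[0, 0, 0], [2, 0.25, 0], 1], [[0, 0, 0], [1, 0.1, 0], 1], [[0, 0, 0], [1, 0.1, 0], 1], [[0, 0, 0], [0, 0, 0], 1]]}}

```text
t: 24.5
eef_pos: [0.46, -0.1334, 0.2142]
ee_rot: [3.14, 0.0, -1.452]
force: [-6.3, -0.7, 4.6]
width: 0.0005
```

Request:
{"method": "arm_command", "body": {"targets": [[[0, 0, 0], [1, 0.1, 0], 1], [[0, 0, 0], [1, 0.1, 0], 1], [[0, 0, 0], [0, 0, 0], 1], [[0, 0, 0], [0, 0, 0], 1]]}}

```text
t: 24.9
eef_pos: [0.4617, -0.1332, 0.2142]
ee_rot: [3.139, 0.0, -1.452]
force: [-7.0, -0.9, 4.8]
width: 0.0002
```

Request:
{"method": "arm_command", "body": {"targets": [[[0, 0, 0], [1, 0.1, 0], 1], [[0, 0, 0], [1, 0.1, 0], 1], [[0, 0, 0], [0, 0, 0], 1], [[0, 0, 0], [0, 0, 0], 1]]}}

```text
t: 25.3
eef_pos: [0.4631, -0.1331, 0.214]
ee_rot: [3.138, 0.0, -1.452]
force: [-9.6, 0.0, 7.3]
width: 0.0002
```

Request:
{"method": "arm_command", "body": {"targets": [[[0, 0, 0], [1, 0.1, 0.3], 1], [[0, 0, 0], [1, 0.1, 0.3], 1], [[0, 0, 0], [0, 0, 0], 1], [[0, 0, 0], [0, 0, 0], 1]]}}

```text
t: 25.7
eef_pos: [0.4637, -0.1331, 0.2141]
ee_rot: [3.134, 0.001, -1.453]
force: [-13.5, -0.3, 9.2]
width: 0.0003
```

Request:
{"method": "arm_command", "body": {"targets": [[[0, 0, 0], [-5, -0.6, 0], 1], [[0, 0, 0], [-12, -1.2, 0], 1], [[0, 0, 0], [-5, 0, 30], 1], [[0, 0, 0], [0, 25, 40], 1], [[0, 0, 0], [0, 40, 30], 1], [[0, 0, 0], [0, 20, 0], 1], [[0, 0, 0], [0, 0, 0], 1], [[0, 0, 0], [0, 0, 0], 1]]}}

```text
t: 26.5
eef_pos: [0.4444, -0.0491, 0.3152]
ee_rot: [-3.14, 0.0, -1.45]
force: [-0.1, -0.1, -0.9]
width: 0.0004
```

```bash
python3 look.py w17
python3 - <<'E'
from h import *
a=np.load('pics/w17.npz'); crop(a['im'],60,0,330,200,2.9,'pics/c14.png')
E
```

```text
26.5 [ 0.4444 -0.0491  0.3152] [-3.1399  0.0004 -1.4502] [-0.108  -0.1268 -0.8928] 0.00041332486690639375
```

View pics/c14.png

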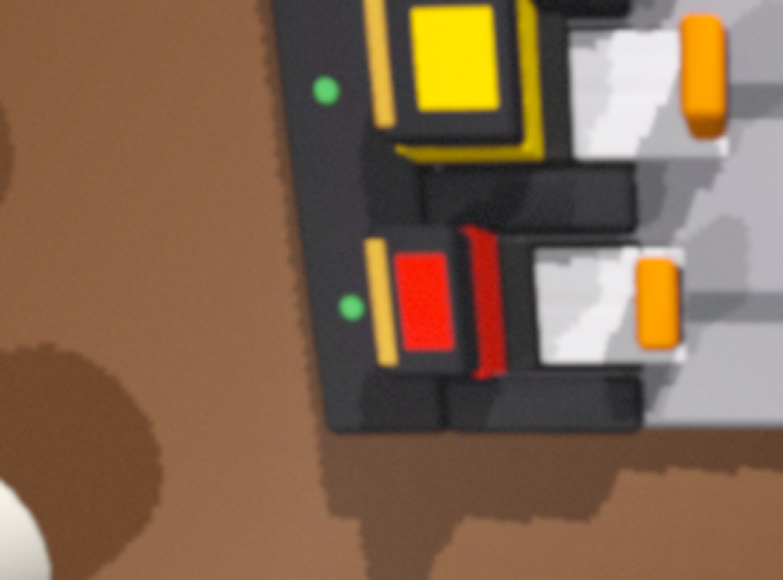

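Request:
{"method": "arm_command", "body": {"targets": [[[0, 0, -0.01], [23, 35, 10], 0.5], [[0, 0, -0.01], [24, 37, 10], 0.5], [[0, 0, -0.01], [24, 37, 0], 0.5], [[0, 0, -0.01], [24, 37, 0], 0.5], [[0, 0, -0.01], [24, 37, 0], 0.5], [[0, 0, -0.01], [24, 37, 0], 0.5], [[0, 0, -0.01], [24, 37, 0], 0.5], [[0, 0, 0], [23, 37, 0], 0.55]]}}

```text
t: 27.35
eef_pos: [0.6359, 0.2449, 0.3336]
ee_rot: [3.14, -0.001, -1.523]
force: [0.8, -0.5, 1.3]
width: 0.041
```

Request:
{"method": "arm_command", "body": {"targets": [[[0, 0, 0], [0, 0, 0], 0.55], [[0, 0, 0], [0, 0, 0], 0.55], [[0, 0, 0], [0, 0, 0], 0.55]]}}

```text
t: 27.65
eef_pos: [0.6345, 0.2433, 0.334]
ee_rot: [3.14, -0.001, -1.523]
force: [-0.2, -0.6, -0.2]
width: 0.0394
```

```bash
python3 look.py w18
python3 - <<'E'
from h import *
a=np.load('pics/w18.npz'); crop(a['im'],240,130,400,240,5,'pics/c15.png')
E
```

```text
27.65 [0.6345 0.2433 0.334 ] [ 3.1401 -0.0009 -1.5229] [-0.2077 -0.6329 -0.1701] 0.03935211352847949
```

View pics/w18.png

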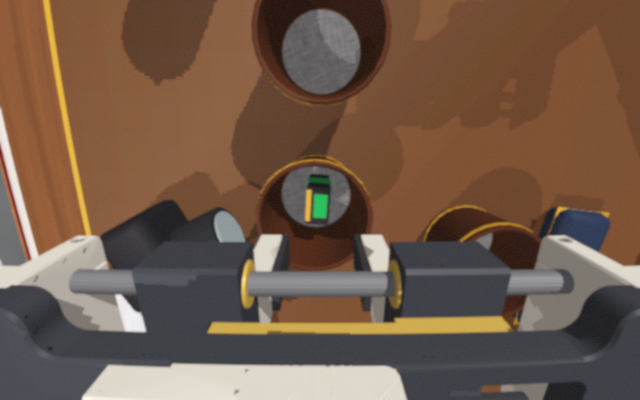

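View pics/c15.png

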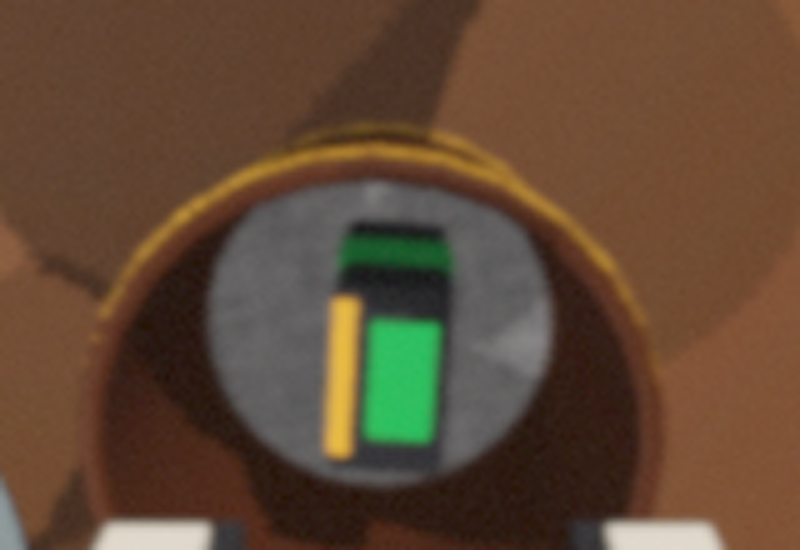

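Run:
```python
from ch import *
box('w18',[(323,465),(331,288),(450,293),(439,471)],(240,130),5,.062)
```

```text
[[0.6509 0.2647]
 [0.6505 0.2298]
 [0.6287 0.2297]
 [0.6287 0.2649]] ctr [0.6397 0.2473 0.062 ] dims 0.021998480918002373 0.03503820022157996 yawx -0.0014136566343015845 yawy -0.0064028325715550505
```

Request:
{"method": "arm_command", "body": {"targets": [[[0, 0, -0.025], [1.8, 2.5, -20], 0.63], [[0, 0, -0.025], [1.7, 2.2, -25], 0.63], [[0, 0, 0], [0, 0, -13], 0.63], [[0, 0, 0], [0, 0, 0], 0.63], [[0, 0, 0], [0, 0, 0], 0.63]]}}

```text
t: 28.2
eef_pos: [0.6382, 0.2487, 0.2778]
ee_rot: [-3.141, -0.0, -1.571]
force: [-0.0, 0.4, -0.2]
width: 0.0325
```

```bash
python3 look.py w19
python3 - <<'E'
from h import *
a=np.load('pics/w19.npz'); crop(a['im'],220,130,420,290,4,'pics/c16.png')
E
```

```text
28.2 [0.6382 0.2487 0.2778] [-3.141  -0.0001 -1.5714] [-0.0416  0.3589 -0.2224] 0.03246839691185712
```

View pics/c16.png

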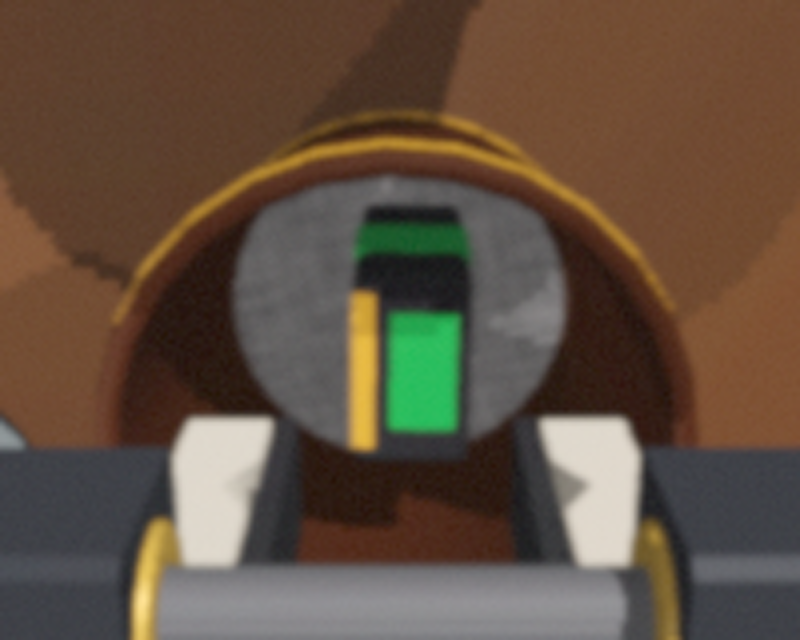

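The pack is centred (410 against finger centre 405 in the crop) and square. Going down.

Request:
{"method": "arm_command", "body": {"targets": [[[0, 0, 0], [0, 0, -20], 0.63], [[0, 0, 0], [0, 0, -20], 0.63], [[0, 0, 0], [0, 0, -15], 0.63], [[0, 0, 0], [0, 0, -10], 0.63], [[0, 0, 0], [0, 0, -6.5], 0.63], [[0, 0, 0], [0, 0, 0], 0.63], [[0, 0, 0], [0, 0, 0], 0.63]]}}

```text
t: 28.95
eef_pos: [0.6383, 0.2494, 0.206]
ee_rot: [-3.141, 0.0, -1.572]
force: [0.3, 0.2, 0.3]
width: 0.0326
```

```bash
python3 look.py w20
```

```text
28.95 [0.6383 0.2494 0.206 ] [-3.1409  0.0002 -1.5716] [0.349  0.1859 0.3483] 0.03255423710205396
```

View pics/w20.png

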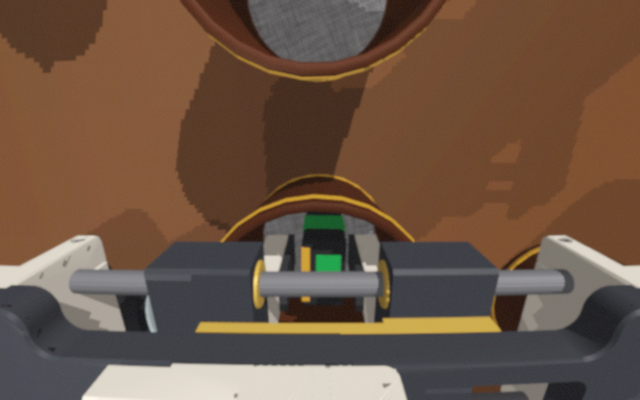

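Request:
{"method": "arm_command", "body": {"targets": [[[0, 0, 0], [0, 0, 0], 0.8], [[0, 0, 0], [0, 0, 0], 1], [[0, 0, 0], [0, 0, 0], 1], [[0, 0, 0], [0, 0, 0], 1], [[0, 0, 0], [0, 0, 0], 1], [[0, 0, 0], [0, 0, 0], 1]], "squeeze": 25}}

```text
t: 29.6
eef_pos: [0.6382, 0.2493, 0.206]
ee_rot: [-3.141, 0.0, -1.572]
force: [-1.4, 0.7, 4.8]
width: 0.022
```

Request:
{"method": "arm_command", "body": {"targets": [[[0, 0, 0], [0, 0, 15], 1], [[0, 0, 0], [0, 0, 25], 1], [[0, 0, 0], [0, 0, 35], 1], [[0, 0, 0], [0, 0, 35], 1], [[0, 0, 0], [0, 0, 10], 1], [[0, 0, 0], [0, 0, 0], 1], [[0, 0, 0], [0, 0, 0], 1]]}}

```text
t: 30.3
eef_pos: [0.6376, 0.249, 0.3247]
ee_rot: [3.14, -0.0, -1.572]
force: [-0.3, -0.8, -2.3]
width: 0.0219
```

```bash
python3 look.py w21
python3 - <<'E'
from h import *
a=np.load('pics/w21.npz'); crop(a['im'],270,200,370,285,7,'pics/c17.png')
E
```

```text
30.3 [0.6376 0.249  0.3247] [ 3.1404 -0.0001 -1.5722] [-0.2794 -0.8118 -2.2844] 0.021860753223664903
```

View pics/c17.png

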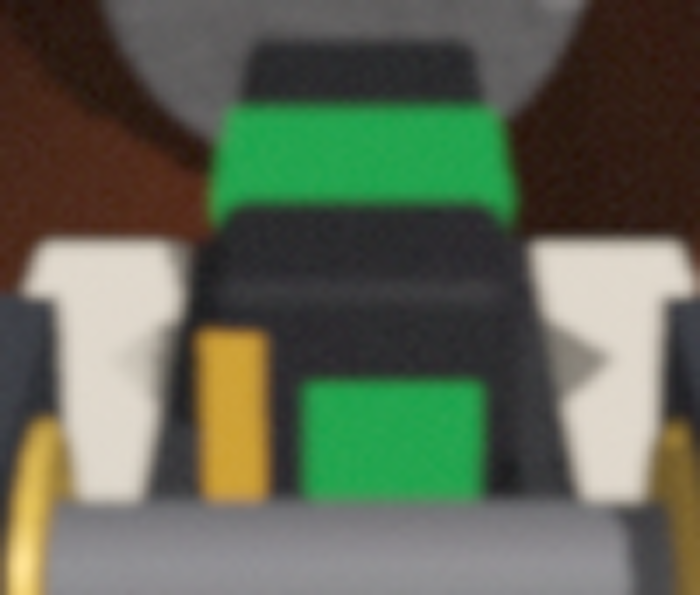

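Run:
```python
from off import *
T=[.6376,.249,.3247];r=[3.1404,-.0001,-1.5722]
print(off('w21',T,r,[(243,42),(475,42)],(270,200),7,.200)); print(off('w21',T,r,[(190,287),(540,287)],(270,200),7,.144))
o=(230,60)
O=np.array([.5195,-.2178])
# bay2 pad & tab from w4 crop c6 (220,0) x3
print(cf(cpt('w4',[(335,425),(332,175)],(220,0),3,.034),O,.119), cf(cpt('w4',[(540,430)],(220,0),3,.054),O,.119))
```

```text
[[ 20.2204 -12.9655 199.9867]
 [ 20.227    9.1566 200.0131]]
[[ 21.2789 -13.4472 143.9862]
 [ 21.279   10.4565 144.0147]]
[[ 12.1706 -30.9633]
 [ 13.5341 -89.0591]] [[-34.4416 -31.9806]]
```

Request:
{"method": "arm_command", "body": {"targets": [[[0, 0, 0.015], [-8, -38, 0], 1], [[0, 0, 0.015], [-8, -45, 0], 1], [[0, 0, 0.015], [-8, -45, 0], 1], [[0, 0, 0.015], [-8, -45, 0], 1], [[0, 0, 0.015], [-8, -45, 0], 1], [[0, 0, 0.015], [-8, -45, 0], 1], [[0, 0, 0.015], [-8, -45, 0], 1], [[0, 0, 0.015], [-8, -45, 0], 1]]}}

```text
t: 31.15
eef_pos: [0.573, -0.1055, 0.3239]
ee_rot: [3.139, 0.0, -1.451]
force: [0.9, -0.4, -1.3]
width: 0.0222
```

Request:
{"method": "arm_command", "body": {"targets": [[[0, 0, 0], [-8, -45, 0], 1], [[0, 0, 0], [-8, -45, 0], 1], [[0, 0, 0], [-8, -35, 0], 1], [[0, 0, 0], [-2.6, -13, -15], 1], [[0, 0, 0], [0, 0, -15], 1], [[0, 0, 0], [0, 0, 0], 1], [[0, 0, 0], [0, 0, 0], 1], [[0, 0, 0], [0, 0, 0], 1]]}}

```text
t: 31.95
eef_pos: [0.5478, -0.2414, 0.2957]
ee_rot: [3.142, -0.0, -1.451]
force: [0.4, -0.3, -0.4]
width: 0.0215
```

```bash
python3 look.py w22
python3 - <<'E'
from h import *
a=np.load('pics/w22.npz'); crop(a['im'],230,60,430,250,4,'pics/c18.png')
E
```

```text
31.95 [ 0.5478 -0.2414  0.2957] [ 3.1416 -0.0002 -1.4509] [ 0.3636 -0.3008 -0.3523] 0.02148392622142576
```

View pics/c18.png

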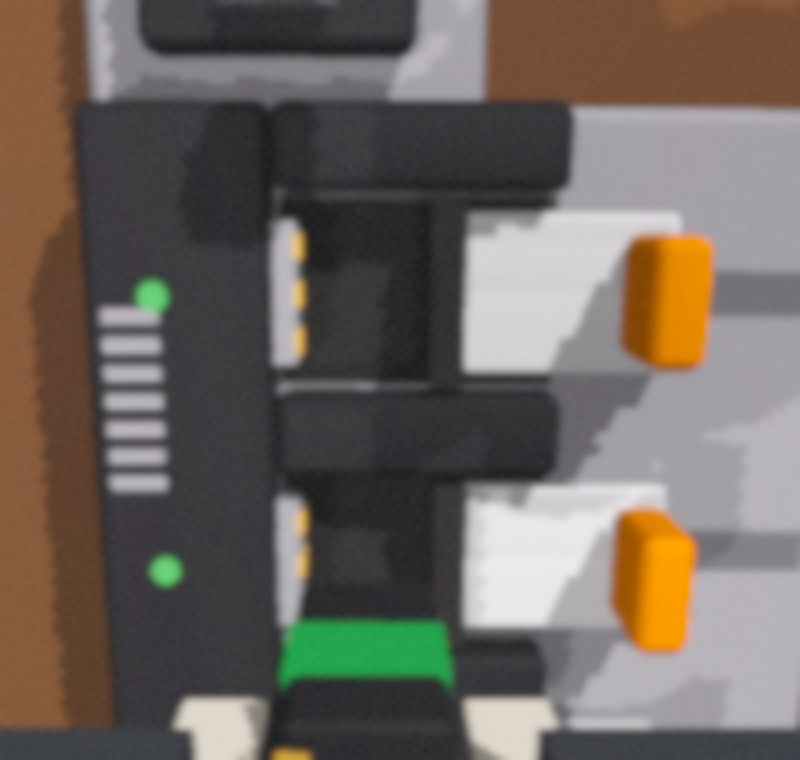

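Request:
{"method": "arm_command", "body": {"targets": [[[0, 0, 0], [-0.8, -1, -20], 1], [[0, 0, 0], [0, 0, -25], 1], [[0, 0, 0], [0, 0, -15], 1], [[0, 0, 0], [0, 0, -7], 1], [[0, 0, 0], [0, 0, -4], 1], [[0, 0, 0], [0, 0, 0], 1], [[0, 0, 0], [0, 0, 0], 1]]}}

```text
t: 32.7
eef_pos: [0.5471, -0.2428, 0.2254]
ee_rot: [-3.14, -0.0, -1.451]
force: [-0.8, -0.6, -1.1]
width: 0.0217
```

Request:
{"method": "arm_command", "body": {"targets": [[[0, 0, 0], [0, 0, -3], 1], [[0, 0, 0], [0, 0, -2], 1], [[0, 0, 0], [0, 0, 0], 1], [[0, 0, 0], [0, 0, 0], 1]]}}

```text
t: 33.1
eef_pos: [0.5466, -0.2428, 0.2195]
ee_rot: [3.142, -0.0, -1.452]
force: [0.2, 0.4, -0.6]
width: 0.022
```

Request:
{"method": "arm_command", "body": {"targets": [[[0, 0, 0], [0, 0, -1.2], 1], [[0, 0, 0], [0, 0, 0], 1], [[0, 0, 0], [0, 0, -0.5], 1], [[0, 0, 0], [0, 0, 0], 1]]}}

```text
t: 33.5
eef_pos: [0.5466, -0.2428, 0.2181]
ee_rot: [-3.142, -0.0, -1.452]
force: [-1.2, 1.5, 2.8]
width: 0.0219
```

Request:
{"method": "arm_command", "body": {"targets": [[[0, 0, 0], [0, 0, 0.3], 0.8], [[0, 0, 0], [0, 0, 0], 0.5], [[0, 0, 0], [0, 0, 0], 0.5], [[0, 0, 0], [0, 0, 0], 0.5], [[0, 0, 0], [0, 0, 12], 0.5], [[0, 0, 0], [0, 0, 30], 0.5], [[0, 0, 0], [0, 0, 30], 0.8], [[0, 0, 0], [-30, -4, 0], 1]]}}

```text
t: 34.3
eef_pos: [0.5204, -0.2471, 0.2952]
ee_rot: [-3.133, -0.004, -1.449]
force: [-0.2, -0.0, 0.0]
width: 0.0331
```

Request:
{"method": "arm_command", "body": {"targets": [[[0, 0, 0], [-40, -5, 0], 1], [[0, 0, 0], [-23, -3.7, 0], 1], [[0, 0, 0], [0, 0, 0], 1], [[0, 0, 0], [0, 0, 0], 1]]}}

```text
t: 34.7
eef_pos: [0.4537, -0.2557, 0.2913]
ee_rot: [-3.14, -0.001, -1.452]
force: [-0.0, -0.1, -0.1]
width: 0.0027
```

```bash
python3 look.py w23
```

```text
34.7 [ 0.4537 -0.2557  0.2913] [-3.1396 -0.0008 -1.452 ] [-0.0144 -0.1076 -0.0654] 0.0027270691612138426
```

View pics/w23.png

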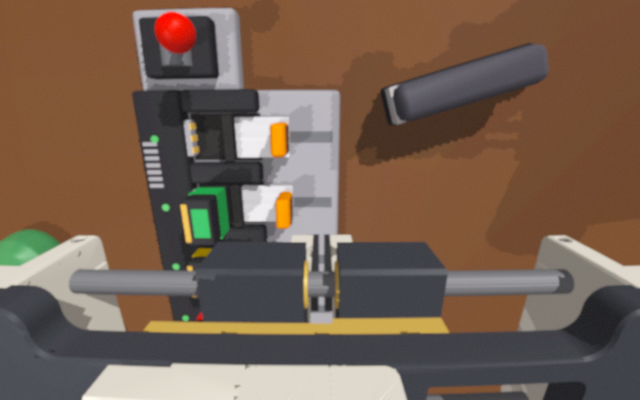

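Request:
{"method": "arm_command", "body": {"targets": [[[0, 0, 0], [0, 0, -35], 1], [[0, 0, 0], [0, 0, -30], 1], [[0, 0, 0], [0, 0, -10], 1], [[0, 0, 0], [0, 0, 0], 1], [[0, 0, 0], [3, 0.35, 0], 1], [[0, 0, 0], [3, 0.35, 0], 1], [[0, 0, 0], [3, 0.35, 0], 1], [[0, 0, 0], [0, 0, 0], 1]]}}

```text
t: 35.55
eef_pos: [0.4634, -0.2544, 0.2159]
ee_rot: [-3.14, -0.001, -1.451]
force: [-0.5, 0.3, 0.8]
width: 0.0005
```

Request:
{"method": "arm_command", "body": {"targets": [[[0, 0, 0], [3, 0.35, 0], 1], [[0, 0, 0], [3, 0.35, 0], 1], [[0, 0, 0], [2, 0.25, 0], 1], [[0, 0, 0], [0, 0, 0], 1]]}}

```text
t: 35.95
eef_pos: [0.4705, -0.2535, 0.2149]
ee_rot: [3.141, 0.0, -1.452]
force: [-4.7, -0.0, 2.7]
width: 0.0006
```

Request:
{"method": "arm_command", "body": {"targets": [[[0, 0, 0], [2, 0.25, 0], 1], [[0, 0, 0], [2, 0.25, 0], 1], [[0, 0, 0], [1, 0.1, 0], 1], [[0, 0, 0], [0, 0, 0], 1]]}}

```text
t: 36.35
eef_pos: [0.4749, -0.253, 0.2149]
ee_rot: [3.14, 0.0, -1.452]
force: [-6.4, -0.6, 5.0]
width: 0.0007
```

Request:
{"method": "arm_command", "body": {"targets": [[[0, 0, 0], [1, 0.1, 0], 1], [[0, 0, 0], [1, 0.1, 0], 1], [[0, 0, 0], [0, 0, 0], 1]]}}

```text
t: 36.65
eef_pos: [0.4765, -0.2528, 0.2149]
ee_rot: [3.139, 0.001, -1.452]
force: [-7.5, -0.7, 6.9]
width: 0.0005
```

Request:
{"method": "arm_command", "body": {"targets": [[[0, 0, 0], [1, 0.1, 0.2], 1], [[0, 0, 0], [1, 0.1, 0.2], 1], [[0, 0, 0], [0, 0, 0], 1]]}}

```text
t: 36.95
eef_pos: [0.4774, -0.2527, 0.2149]
ee_rot: [3.136, 0.001, -1.453]
force: [-10.2, -2.3, 7.6]
width: 0.0004
```

Request:
{"method": "arm_command", "body": {"targets": [[[0, 0, 0], [1, 0.1, 0.2], 1], [[0, 0, 0], [1, 0.1, 0.2], 1], [[0, 0, 0], [0, 0, 0], 1]]}}

```text
t: 37.25
eef_pos: [0.4781, -0.2527, 0.215]
ee_rot: [3.133, 0.002, -1.453]
force: [-15.9, -3.7, 9.9]
width: 0.0003
```

Request:
{"method": "arm_command", "body": {"targets": [[[0, 0, 0], [-6, -0.7, 0], 1], [[0, 0, 0], [-14, -1.5, 5], 1], [[0, 0, 0], [-5, 0, 35], 1], [[0, 0, 0], [0, 0, 45], 1], [[0, 0, 0], [0, 0, 25], 1], [[0, 0, 0], [0, 0, 0], 1], [[0, 0, 0], [0, 0, 0], 1]]}}

```text
t: 37.95
eef_pos: [0.4565, -0.2543, 0.3268]
ee_rot: [-3.138, -0.0, -1.452]
force: [-0.2, 0.9, -0.6]
width: 0.0004
```

```bash
python3 look.py w24; python3 look.py s24 scene
python3 - <<'E'
from ch import *
a=np.load('pics/s24.npz'); crop(a['im'],170,130,330,235,5,'pics/c19.png')
a=np.load('pics/w24.npz'); im=a['im']
m=cv2.inRange(im,(190,0,0),(255,60,60)); n,_,st,ce=cv2.connectedComponentsWithStats(m)
O=np.array([.5195,-.2178])
for i in range(1,n):
    if st[i,4]>60: P=plane(cam('w24'),ce[i][None],.072); print(ce[i],st[i],P,cf(P,O,.119))
m=cv2.inRange(im,(200,90,0),(255,170,60)); n,_,st,ce=cv2.connectedComponentsWithStats(m)
for i in range(1,n):
    if st[i,4]>60: P=plane(cam('w24'),ce[i][None],.05); print('tab',ce[i],st[i],cf(P,O,.119))
E
```

```text
37.95 [ 0.4565 -0.2543  0.3268] [-3.1384 -0.0004 -1.4518] [-0.2022  0.8591 -0.5715] 0.0003567729183166975
38.0 [ 0.4562 -0.2543  0.3258] [-3.1406  0.0002 -1.4519] [ 0.0369  0.1415 -0.1321] 0.00025396710856069994
[201.0433  39.4864] [186  27  32  26 623] [[ 0.5644 -0.3758  0.072 ]] [[  25.8736 -162.1845]]
tab [287.5354 134.5446] [282 121  12  28 325] [[-34.5257 -89.9757]]
tab [278.4012 197.4506] [273 182  13  31 324] [[-23.9496 -31.7207]]
```

View pics/w24.png

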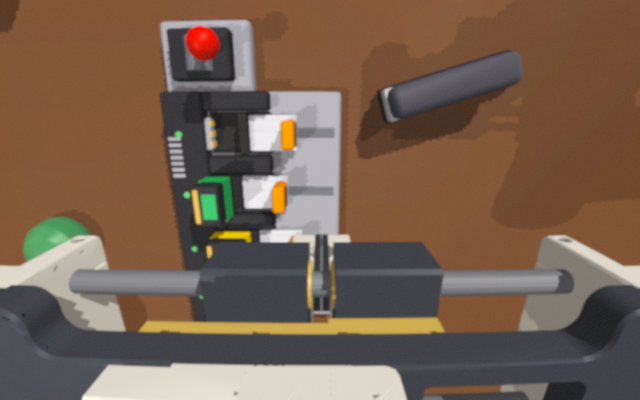

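View pics/c19.png

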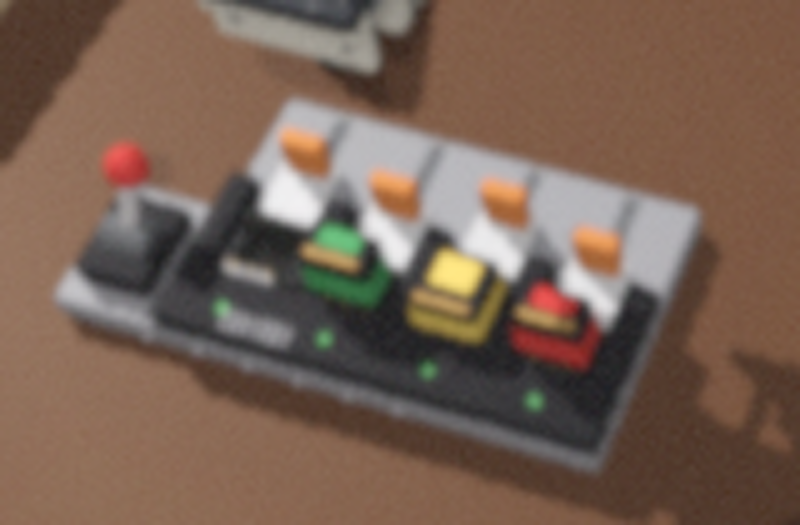

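All three packs stand upright with their gold toward the wall, and the jaws bear on them. Bay 3 is empty and unused. Now the switch: approach from the -x side of the ball.

Request:
{"method": "arm_command", "body": {"targets": [[[0, 0, 0], [20, -38, 0], 1], [[0, 0, 0], [20, -38, 0], 1], [[0, 0, 0], [16, -30, 0], 1], [[0, 0, 0], [8.6, -20.5, -15], 1], [[0, 0, 0], [0, 0, -35], 1], [[0, 0, 0], [0, 0, -30], 1], [[0, 0, 0], [0, 0, 0], 1], [[0, 0, 0], [0, 0, 0], 1]]}}

```text
t: 38.85
eef_pos: [0.5212, -0.381, 0.245]
ee_rot: [3.139, 0.001, -1.451]
force: [-0.7, 0.7, 0.1]
width: 0.0004
```

```bash
python3 look.py s25 scene
python3 - <<'E'
from h import *
a=np.load('pics/s25.npz'); crop(a['im'],130,70,290,190,5,'pics/c20.png')
E
```

```text
38.85 [ 0.5212 -0.381   0.245 ] [ 3.139   0.0008 -1.4514] [-0.6858  0.75    0.1106] 0.0004018160385853719
```

View pics/c20.png

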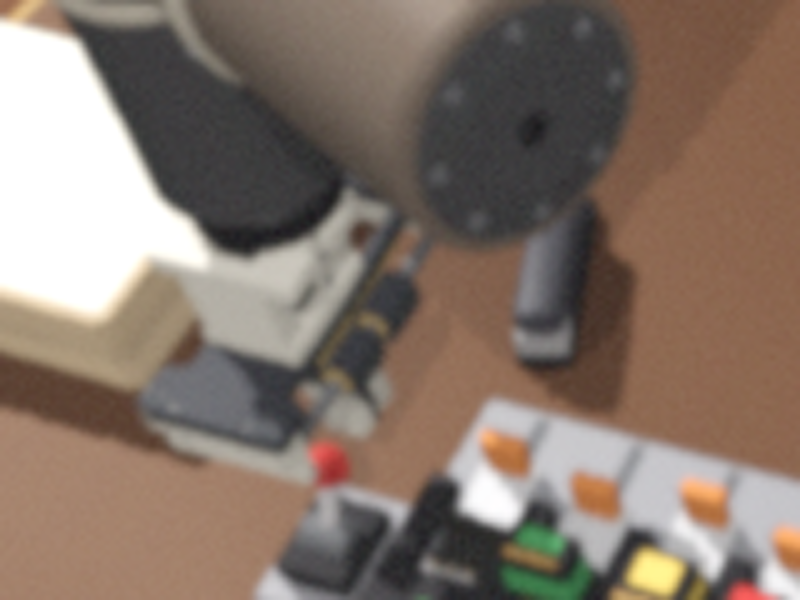

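Request:
{"method": "arm_command", "body": {"targets": [[[0, 0, 0], [6, 0.7, 0], 1], [[0, 0, 0], [6, 0.7, 0], 1], [[0, 0, 0], [6, 0.7, 0], 1], [[0, 0, 0], [6, 0.7, 0], 1], [[0, 0, 0], [6, 0.7, 0], 1], [[0, 0, 0], [0, 0, 0], 1]]}}

```text
t: 39.5
eef_pos: [0.5523, -0.3773, 0.2463]
ee_rot: [-3.14, -0.001, -1.451]
force: [0.3, -0.8, 0.6]
width: 0.0005
```

Request:
{"method": "arm_command", "body": {"targets": [[[0, 0, 0], [6, 0.7, 0], 1], [[0, 0, 0], [6, 0.7, 0], 1], [[0, 0, 0], [6, 0.7, 0], 1], [[0, 0, 0], [0, 0, 0], 1]]}}

```text
t: 39.9
eef_pos: [0.5702, -0.3752, 0.2456]
ee_rot: [-3.141, -0.0, -1.451]
force: [-1.1, 0.9, 0.8]
width: 0.0003
```

```bash
python3 look.py s26 scene
python3 - <<'E'
from h import *
a=np.load('pics/s26.npz'); crop(a['im'],130,70,290,190,5,'pics/c21.png')
E
```

```text
39.9 [ 0.5702 -0.3752  0.2456] [-3.1412 -0.0001 -1.4513] [-1.1339  0.9187  0.7938] 0.0002845841786031007
```

View pics/c21.png

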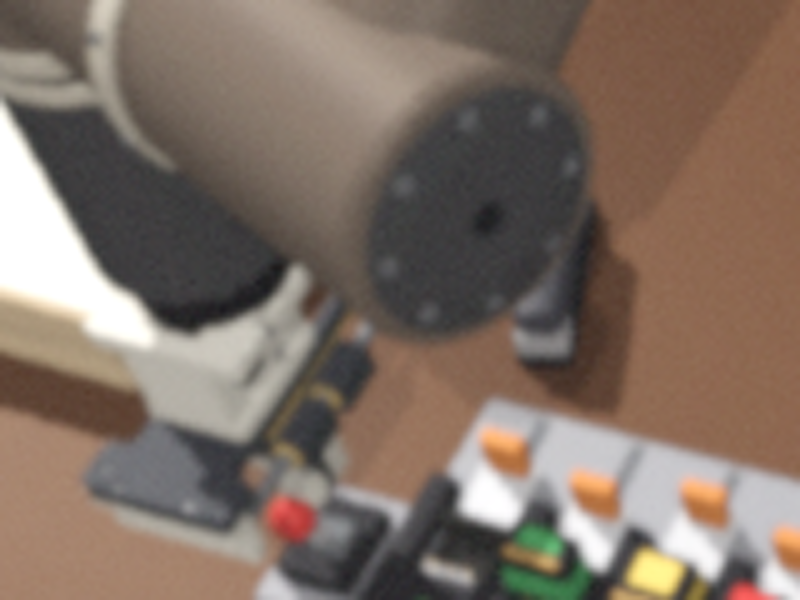

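Request:
{"method": "arm_command", "body": {"targets": [[[0, 0, 0], [3, 0.35, 0], 1], [[0, 0, 0], [2, 0.25, 0], 1], [[0, 0, 0], [0, 0, 0], 1]]}}

```text
t: 40.25
eef_pos: [0.5738, -0.3748, 0.2454]
ee_rot: [3.14, 0.001, -1.452]
force: [-2.4, -0.4, -0.7]
width: 0.0004
```

Request:
{"method": "arm_command", "body": {"targets": [[[0, 0, 0], [2, 0.25, 0], 1], [[0, 0, 0], [2, 0.25, 0], 1], [[0, 0, 0], [0, 0, 0], 1]]}}

```text
t: 40.55
eef_pos: [0.5753, -0.3748, 0.2453]
ee_rot: [3.134, 0.002, -1.453]
force: [-12.7, -3.0, 3.9]
width: 0.0005
```

Request:
{"method": "arm_command", "body": {"targets": [[[0, 0, 0], [2, 0.25, 0], 1], [[0, 0, 0], [2, 0.25, 0], 1], [[0, 0, 0], [0, 0, 0], 1]]}}

```text
t: 40.85
eef_pos: [0.5768, -0.3748, 0.2452]
ee_rot: [3.128, 0.004, -1.454]
force: [-22.4, -3.8, 10.1]
width: 0.0005
```

At its stop. Back off, rise and check.

Request:
{"method": "arm_command", "body": {"targets": [[[0, 0, 0], [-10, -1.2, 0], 1], [[0, 0, 0], [-25, -3, 0], 1], [[0, 0, 0], [-20, -2, 20], 1], [[0, 0, 0], [-20, 10, 40], 1], [[0, 0, 0], [-20, 20, 40], 1], [[0, 0, 0], [-20, 30, 20], 1], [[0, 0, 0], [-5, 30, 0], 1], [[0, 0, 0], [0, 0, 0], 1]]}}

```text
t: 41.65
eef_pos: [0.4616, -0.2878, 0.368]
ee_rot: [-3.136, -0.001, -1.45]
force: [-0.3, -0.2, 0.5]
width: 0.0006
```

Request:
{"method": "arm_command", "body": {"targets": [[[0, 0, 0], [0, 40, 0], 1], [[0, 0, 0], [0, 45, 0], 1], [[0, 0, 0], [0, 45, 0], 1], [[0, 0, 0], [0, 45, 0], 1], [[0, 0, 0], [0, 40, 0], 1], [[0, 0, 0], [0, 0, 0], 1]]}}

```text
t: 42.25
eef_pos: [0.463, -0.0715, 0.3665]
ee_rot: [-3.139, 0.001, -1.447]
force: [0.5, 0.1, -0.2]
width: 0.0008
```

```bash
python3 look.py s27 scene; python3 look.py t27 top
python3 - <<'E'
from h import *
a=np.load('pics/s27.npz'); crop(a['im'],170,130,330,235,5,'pics/c22.png')
a=np.load('pics/t27.npz'); crop(a['im'],335,165,455,255,6,'pics/c23.png')
E
```

```text
42.25 [ 0.463  -0.0715  0.3665] [-3.1386  0.0008 -1.4472] [ 0.5421  0.12   -0.1701] 0.0007959580780281579
42.3 [ 0.4629 -0.073   0.3664] [-3.1393  0.0004 -1.4475] [-0.4277 -0.6838 -0.101 ] 0.0004968029615813783
```

View pics/c22.png

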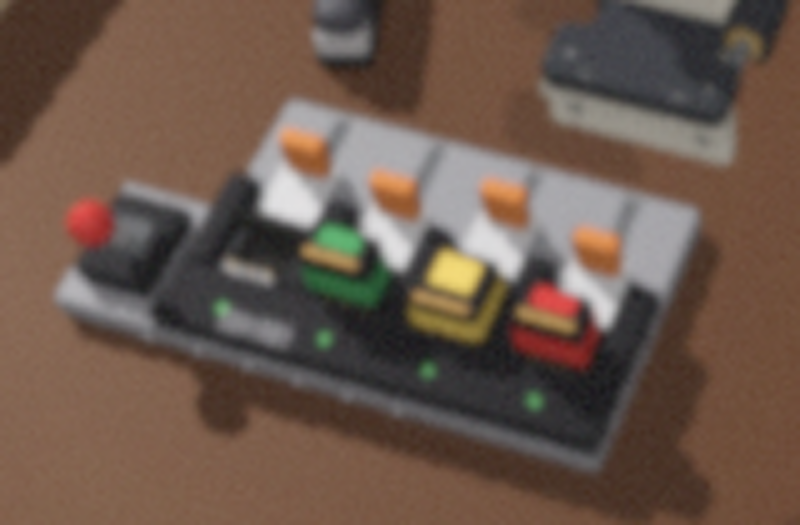

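View pics/t27.png

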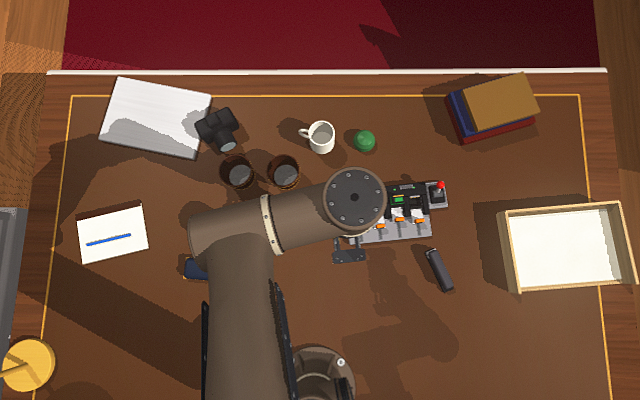

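View pics/c23.png

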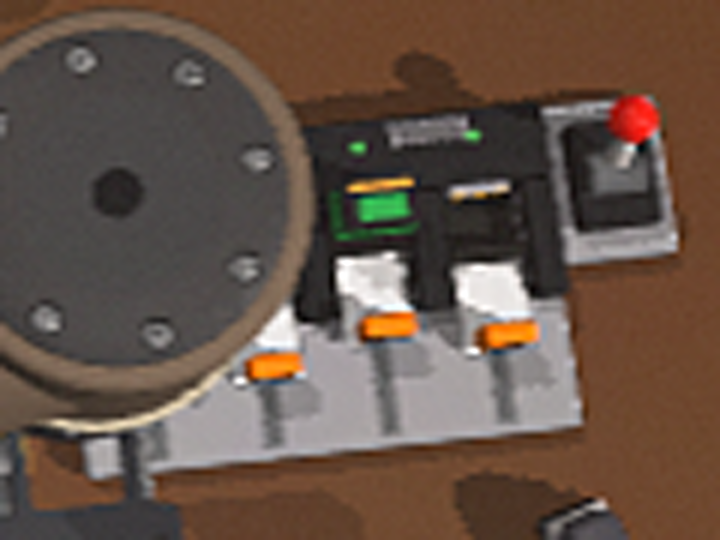

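The switch leans to +x and the packs have not moved. One last numeric check of the ball's travel and the gaps between tabs and wall.

```bash
python3 look.py w28
python3 - <<'E'
from ch import *
O=np.array([.5195,-.2178])
for t in ('s24','s27','t27'):
    im=np.load(f'pics/{t}.npz')['im']; m=cv2.inRange(im,(170,0,0),(255,80,80)); n,_,st,ce=cv2.connectedComponentsWithStats(m)
    for i in range(1,n):
        if st[i,4]>12:
            q=cf(plane(cam(t),ce[i][None],.072),O,.119)[0]
            if abs(q[1]+162)<25: print(t,q)
im=np.load('pics/w28.npz')['im']; m=cv2.inRange(im,(200,90,0),(255,170,60)); n,_,st,ce=cv2.connectedComponentsWithStats(m)
for i in range(1,n):
    if st[i,4]>60: P=plane(cam('w28'),ce[i][None],.051); print('tab',ce[i],st[i,4],cf(P,O,.119))
crop(im,60,0,330,200,2.9,'pics/c24.png')
E
```

```text
42.35 [ 0.4628 -0.0741  0.3662] [-3.14    0.0002 -1.4491] [-0.6269 -0.5961 -0.0549] 0.0004486961705597341
s24 [  21.7797 -161.7104]
s27 [  59.4311 -165.391 ]
t27 [  62.7925 -163.597 ]
tab [306.9673   6.4575] 153 [[-23.4598 -23.9925]]
tab [321.9746  69.837 ] 276 [[-37.4154  30.2118]]
tab [308.0823 133.3333] 243 [[-23.5592  90.1967]]
```

View pics/c24.png

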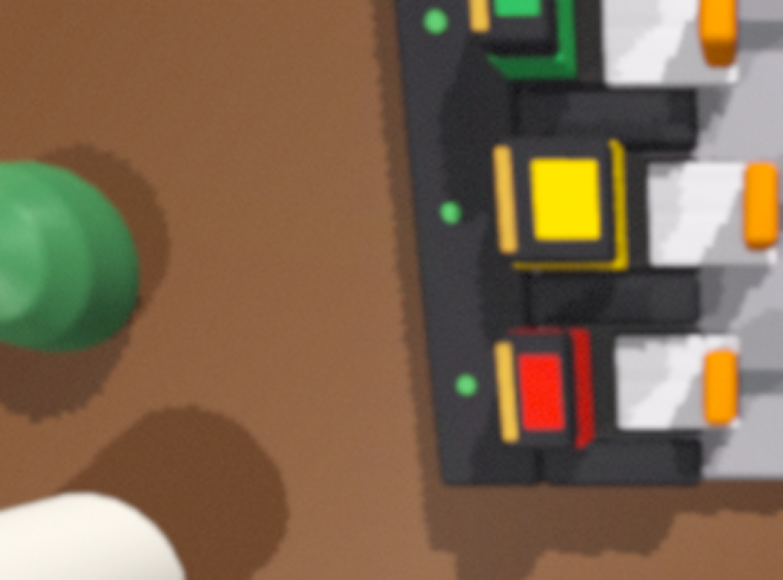

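```bash
python3 -c "
from station import *
print(job_done())"
```

```text
the job is handed in; nothing more can be done
None
```

All three packs present are clamped in the charger and the switch is on. There was no blue pack; its pot was empty. The job was handed in at about 42 s of the 210 s allowed.

- **Placement:** red went into bay 0, the big yellow one into bay 1 and green into bay 2. Each stands upright with its gold contacts to the wall. I pushed each jaw until the force stopped it at about 14–16 N, and moved the switch to its stop last.
- **Jaw check:** the last pictures put the jaw tabs of bays 0, 1 and 2 at -23.6, -37.4 and -23.5 mm. That 14 mm difference matches packs 36 and 22 mm thick held against the wall.
- **Switch check:** the ball moved about 38 mm to the +x side, against about 39 mm for the full throw.
- **Bystanders:** the mug, glasses case, paperweight and stapler look unmoved in the pictures; I did not measure them.
- **Disagreements:** the wrist camera showed an offset of about 1.7 mm, which I corrected for. The big pack brushed a bay rib at about 5 N while going in and was shifted clear.
- **Forces:** the highest wrist reading I saw was about 25 N, when the switch reached its stop.

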